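Set out the lid-hinge kits for the next crate

TASK

Set out the parts for the next crate: take every hinge kit off the waiting rail (yellow post) by lifting it over the end stop, and hang it on the build rail (green post) behind that rail's end stop, and lay the two aluminium stay bars lengthwise and centred in the green rest, one in each track. Only when all that is done, sign the job off by sliding the yellow job card, black grip end outwards, straight and flat in under the orange weighted arm of the card holder, up to the back stop. Do not let a kit fall, and leave the other things on the bench where they are.

Things in the scene. Friction and masses are not known exactly. Their poses are not given: they have to be found in the camera images.
- rail_wait: Waiting rail, yellow post and stop; the 2 to 4 kits start here and cannot pass each other. Origin on the table under the bar's middle. Bar along y, 10 dia, centre z 160 mm. FREE end at y = -115, with an upturned 10 mm pin as end stop, top z 182. At y = +110 a post (24 x 16) on a foot 70 x 70 x 10. Free end points to the robot's right.
- rail_build: Build rail, green post and stop, the same shape, sizes and frame as the waiting rail but turned half round (its y points right, so its free end at its y = -115 mm faces the waiting rail's free end, 90 to 170 mm away).
- kit_blue_grip (a point): Blue hinge kit, flat hanging carrier. This point: centre of its solid grip tab (22 in kit x, 14 in y, 48 tall). Below it a CLOSED loop, open along kit y, hangs on the bar: roof V, window 40 wide, bar centre 33 below this point when hanging, window floor 95 below; lifted 30 to 50 mm it clears the stop. Underside 140 below. 150 g. y along the bar. 
- kit_orange_grip (a point): Orange hinge kit, flat hanging carrier. This point: centre of its solid grip tab (22 in kit x, 14 in y, 48 tall). Below it a CLOSED loop, open along kit y, hangs on the bar: roof V, window 40 wide, bar centre 33 below this point when hanging, window floor 95 below; lifted 30 to 50 mm it clears the stop. Underside 140 below. 150 g. y along the bar. 
- kit_green_grip (a point): Green hinge kit, flat hanging carrier. This point: centre of its solid grip tab (22 in kit x, 14 in y, 48 tall). Below it a CLOSED loop, open along kit y, hangs on the bar: roof V, window 40 wide, bar centre 33 below this point when hanging, window floor 95 below; lifted 30 to 50 mm it clears the stop. Underside 140 below. 150 g. y along the bar. 
- kit_white_grip (a point): White hinge kit, flat hanging carrier. This point: centre of its solid grip tab (22 in kit x, 14 in y, 48 tall). Below it a CLOSED loop, open along kit y, hangs on the bar: roof V, window 40 wide, bar centre 33 below this point when hanging, window floor 95 below; lifted 30 to 50 mm it clears the stop. Underside 140 below. 150 g. y along the bar. 
- bar_1_center (a point): Centre of the first of two like aluminium stay bars, 170 x 14 x 14 mm, 90 g, along its own x; starts lying on the table. Either may go in either track.
- bar_2_center (a point): Centre of the second of two like aluminium stay bars, 170 x 14 x 14 mm, 90 g, along its own x; starts lying on the table. Either may go in either track.
- rest: Fixed green rest for the bars; origin at the centre of its underside. Two tracks along its x, at y = -25 and +25 mm. Each track: saddles at z 60 on two narrow posts (12 thick) at x = -50 and +50, between outward-leaning lips to z 76, about 25 apart in y at the foot. A bar laid there has its centre at z 67. Base plate 130 x 110 x 8, open above it between the posts.
- card_grip (a point): Centre of the black upright grip (14 in card x, 24 in y, 32 tall) on the yellow rigid job card, 80 (x) x 120 (y) x 4 mm, 80 g. 20 mm above the card's underside. The card's centre is 42 mm from it along the card's -y, the leading edge (away from the grip) 102 mm along -y.
- holder: Fixed grey card holder; origin at the centre of its underside. Bed top z 12 mm, 110 in x, y -95 to +85. The card enters from +y moving to -y, its y along the holder's. Back stop 16 tall, face at y = -55: card home has its grip point at y = +47, z = 32. The arm is 50 wide in the middle, its turned-up front lip reaches y = +21.
- flap (a joint): Orange weighted, sprung arm of the holder: 0 down (pad 2 mm above the bed), grows as lifted, to 1.2 rad; about 0.03 with the card under it. Falls back when let go; 1 to 2 N at the pad. Hinge at holder y = -82, z = 32 mm. Front lip slopes up at 27 degrees to 17 mm above the bed, so a card slid in close above the bed lifts it by itself.
- flap_pad (a point): Middle of the underside of the arm's pad, at holder y = -14 mm when down.
- tin: Bystander: round steel tin, 48 dia x 26. Origin under its centre.
- bitbox: Bystander: black bit box 50 x 36 x 22.
- driver: Bystander: green and black cordless screwdriver lying on its side, about 130 x 140 x 40.
- binlow: Bystander: small orange bin 120 x 90 x 60.
- tape: Bystander: yellow tape measure, 64 dia x 30.
- glue: Bystander: bottle, 48 dia x 120 tall.
Not all that is in view belongs to the job. What is meant by the part that bears kit_blue_grip is not turquoise, and is the larger of those in its own colour.

How it is judged:
On the way, in this order (a step that is already met when the one before it is completed fails the run):
1. every kit hangs on the build rail and both bars lie in the rest (x of kit_blue_grip in the frame of rail_build between -0.025 and 0.025 m and y of kit_blue_grip in the frame of rail_build between -0.108 and 0.11 m and z of kit_blue_grip in the frame of rail_build between 0.183 and 0.203 m and angle between each of kit_blue_grip, kit_orange_grip, kit_green_grip, kit_white_grip's own z axis and vertical below 0.25 rad and x of kit_orange_grip in the frame of rail_build between -0.025 and 0.025 m and y of kit_orange_grip in the frame of rail_build between -0.108 and 0.11 m and z of kit_orange_grip in the frame of rail_build between 0.183 and 0.203 m and x of kit_green_grip in the frame of rail_build between -0.025 and 0.025 m and y of kit_green_grip in the frame of rail_build between -0.108 and 0.11 m and z of kit_green_grip in the frame of rail_build between 0.183 and 0.203 m and x of kit_white_grip in the frame of rail_build between -0.025 and 0.025 m and y of kit_white_grip in the frame of rail_build between -0.108 and 0.11 m and z of kit_white_grip in the frame of rail_build between 0.183 and 0.203 m and x of bar_1_center in the frame of rest between -0.03 and 0.03 m and (y of bar_1_center in the frame of rest between -0.035 and -0.015 m or y of bar_1_center in the frame of rest between 0.015 and 0.035 m) and z of bar_1_center in the frame of rest between 0.06 and 0.074 m and angle between the x axis of each of bar_1_center, bar_2_center and the x axis of rest, either way round below 0.12 rad and x of bar_2_center in the frame of rest between -0.03 and 0.03 m and (y of bar_2_center in the frame of rest between -0.035 and -0.015 m or y of bar_2_center in the frame of rest between 0.015 and 0.035 m) and z of bar_2_center in the frame of rest between 0.06 and 0.074 m), for 0.2 s.
2. the card is tucked under the arm (x of card_grip in the frame of holder between -0.02 and 0.02 m and y of card_grip in the frame of holder between 0.035 and 0.072 m and z of card_grip in the frame of holder between 0.026 and 0.04 m and angle between the y axis of card_grip and the y axis of holder, either way round below 0.2 rad and angle between card_grip's own z axis and vertical below 0.08 rad and value of joint flap above 0.015 rad), for 0.2 s.
At the end, for the whole second after the job is handed in: Kits hang on the build rail between stop and post, upright (0.25 rad), within 25 mm of its line; bars one per track in both its saddles, centred to 30 mm along, 10 across, 0.12 rad; card flat on the bed under the pad, at most 25 mm short of the stop, 20 mm sideways, 0.2 rad (all of step 1 and all of step 2); the robot touches nothing.
It fails at once if a kit falls off the rails or is lowered to the table (height (world z) of any of kit_blue_grip, kit_orange_grip, kit_green_grip, kit_white_grip below 0.155 m).
It fails at once if a bystander is pushed aside (over 30 mm) or knocked over (distance of any of tin, bitbox, driver, binlow, tape, glue from where it was at the start of the episode above 0.03 m or angle between glue's own z axis and vertical above 0.5 rad).
Of kit_blue, kit_orange, kit_green, kit_white only 2 to 4 are there at a start; the rules pass over those that are not, and their reading is None.
At some moment in a run one of card, bar_1, bar_2 may be knocked a few centimetres aside while the robot is not near it.
It also fails if it takes over 208 s, if anything falls off the work surface, if the arm or the gripper's body presses on something with over 40 N, if the wrist force passes 120 N, or if a joint passes its speed limit or range.

ROBOT

A 7-joint arm with a two-finger parallel gripper is mounted at the origin on the work surface. World frame = base frame: x ahead of the robot, y to its left, z up, the work surface at z = 0. Lengths are in m, angles in rad, forces in N, time in s.
With the tool pointing down it reaches from about 0.35 to 0.9 m from the base axis. Payload 7.2 kg.
Tool frame: the origin (TCP) lies on the centre line of the jaws, within the pads' length; the fingertips stand 17 mm ahead of it and the grasp point (between the pads) lies 2 mm behind it; z points along the fingers, y is the line along which they close (so a half turn about z gives the same grasp; the last joint's range is limited). The gripper opens to 88 mm and grips with 3 to 60 N. Pads are 20 mm wide; open, the fingers measure 115 mm over their backs; the gripper's body (75 mm by 178 mm) begins 61 mm behind the grasp point.
Start: joints at [-0.068, 0.411, -0.013, 1.596, 0.006, 1.134, -0.082], TCP at [0.625, -0, 0.24] pointing down, gripper open.
Joint ranges: [-2.95, 2.95], [-0.29, 1.99], [-1.47, 1.44], [0.14, 2.54], [-1.03, 4.17], [0.13, 1.85], [-2.86, 2.86]. Speed limits (rad/s): [2.39, 2.39, 3.01, 3.01, 3.14, 3.14, 3.14].

INTERFACE

Orientations are given as a rotation vector (axis times angle).
In Python, from rig import status, imaging, env gives the robot as it stands.
- The arm moves only by the tool step_arm, never from a script. Its argument "commands" is text: rows parted by semicolons, each of 7 numbers parted by spaces: the shift along the tool's x, y, z in cm, then the turn, a rotation vector about the tool's x, y, z in rad, then the finger opening in cm, from 0 to 8.78. A call has 1 to 20 rows; each row is the pose to reach, as a shift and turn from the pose commanded when the call began, along the tool's axes at that moment; what a row does not reach only later rows make up. A row lasts 1/8 s, in which the tool goes at most 62.5 mm and 10.7 degrees, less where a joint would pass 70% of its speed; a pose out of reach is approached as far as the arm can. A call with a gripper value outside its range is refused whole. The fingers move at their own pace and stop on an object; "squeeze" is the grip in N (left out, the last holds). Time passes only in rows, so rows that repeat a pose let the fingers close. It gives the time, the measured TCP pose, the force, the opening and the grip force at its end, in the units of the state.
- status.observe(): the state, without advancing time (a new reading comes with each control period).
- imaging.capture(name): name is "scene" or "side" or "wrist"; returns the picture (384x512x3 uint8, red, green, blue); there is no depth.
- imaging.camera_model(name): a dict with "fx", "fy", "cx", "cy" (pixels), "dist" ([k1, k2, p1, p2, k3] as OpenCV has them; the pictures are not rectified), "origin" and "attitude" of the camera in the world; the wrist camera has in their place "mount" (4x4, takes a point from camera to tool coordinates, whose origin is the TCP and whose axes are the flange's). Camera axes: x right, y down, z forward; pixel columns grow to the right and rows downward; lengths in m; the calibration is good to about 2 mm. A picture is of the moment at which its call begins: read the wrist's pose just before it. camera_model takes no time and is no camera call.
- env.close_job(): hands the job in; it is judged then, once.
The state is a dict: "t": time; "q": joint angles; "dq": joint speeds; "tau": joint torques, N m; "ee_pos": TCP position; "ee_rot": TCP orientation; "contact_force": force on the tool from outside, world axes, zero at the start; "torque": the same for the moment, N m; "grip_width": finger opening in m; "gripper_force": force on a finger pad.
Only numpy, scipy, OpenCV 4.12 (cv2) and the standard library are available. Lean on these libraries where they do the work, as an engineer would, in place of code of your own. Each camera call takes 0.05 s, during which the arm holds its last target. There are 200 camera calls.

## Working session

There is one attempt and no reset: what is moved stays moved. The work goes in short steps, Python scripts to look and compute and a tool call to move; the robot and the scene stay as the last step left them, time stands still between calls to the robot, and variables do not carry over. Pictures are saved under pics/ and viewed, at most 14 in all, crops included, and the job is handed in when it is done.

Besides the shell and the picture viewer there is one more tool, called after ">>>" by a JSON object that holds its "fn" and its "kwargs". step_arm: Moves the arm, as the interface text tells. Its arguments: {"type":"object","properties":{"commands":{"type":"string"},"squeeze":{"type":"number"}},"required":["commands"]}

```bash
mkdir -p pics; ls; cat > h.py <<'E'
import numpy as np, cv2, sys
from scipy.spatial.transform import Rotation as R
from rig import status, imaging, env
def snap(name,fn=None):
    s=status.observe(); im=imaging.capture(name)
    if fn: cv2.imwrite('pics/'+fn+'.png',im[:,:,::-1])
    np.save('pics/'+name+'.npy',im)
    return im,s
def cam(name,s=None):
    m=imaging.camera_model(name)
    K=np.array([[m['fx'],0,m['cx']],[0,m['fy'],m['cy']],[0,0,1.]])
    if 'mount' in m:
        T=np.eye(4);T[:3,:3]=R.from_rotvec(s['ee_rot']).as_matrix();T[:3,3]=s['ee_pos']
        T=T@np.array(m['mount']);return K,np.array(m['dist'],float),T[:3,3],T[:3,:3]
    A=np.array(m['attitude'],float)
    if A.shape!=(3,3): A=R.from_rotvec(A).as_matrix() if A.size==3 else R.from_quat(A).as_matrix()
    return K,np.array(m['dist'],float),np.array(m['origin']),A
def ray(c,uv):
    K,d,o,A=c
    p=cv2.undistortPoints(np.array(uv,float).reshape(-1,1,2),K,d).reshape(-1,2)
    v=np.c_[p,np.ones(len(p))]@A.T
    return o,v/np.linalg.norm(v,axis=1)[:,None]
def onz(c,uv,z):
    o,v=ray(c,uv); return o+v*((z-o[2])/v[:,2])[:,None]
def proj(c,P):
    K,d,o,A=c
    return cv2.projectPoints(((np.atleast_2d(P)-o)@A).reshape(-1,1,3),np.zeros(3),np.zeros(3),K,d)[0].reshape(-1,2)
def tri(c1,u1,c2,u2):
    o1,v1=ray(c1,u1);o2,v2=ray(c2,u2);v1,v2=v1[0],v2[0]
    t=np.linalg.lstsq(np.c_[v1,-v2],o2-o1,rcond=None)[0]
    a,b=o1+t[0]*v1,o2+t[1]*v2; return (a+b)/2,np.linalg.norm(a-b)
E
python3 - <<'E'
from h import *
for n in('scene','side','wrist'):
    im,s=snap(n,n+'0'); m=imaging.camera_model(n); print(n,m)
print(s)
a=[cv2.imread(f'pics/{n}0.png') for n in('scene','side')]
for n,i in zip('ab',a): cv2.imwrite(f'pics/{n}.png',cv2.resize(i,(800,600),interpolation=cv2.INTER_CUBIC))
E
```

```text
pics
scene {'fx': 350.24898003214076, 'fy': 350.24898003214076, 'cx': 254.62875430511616, 'cy': 194.5005275275979, 'dist': array([-0.07082644,  0.        ,  0.        ,  0.        ,  0.        ]), 'origin': array([ 1.2871989 , -0.03154983,  0.80646514]), 'attitude': array([-1.83197322, -1.64200687,  0.71301611])}
side {'fx': 477.09362842334275, 'fy': 477.09362842334275, 'cx': 250.77092493578033, 'cy': 189.50389320073387, 'dist': array([0.01682802, 0.        , 0.        , 0.        , 0.        ]), 'origin': array([ 0.09855906, -1.17148911,  0.86369413]), 'attitude': array([-2.05011561,  0.39634878, -0.26664914])}
wrist {'fx': 292.63174577810656, 'fy': 292.63174577810656, 'cx': 255.71957966813383, 'cy': 194.6004354962016, 'dist': array([-0.07287048,  0.        ,  0.        ,  0.        ,  0.        ]), 'mount': array([[-5.82731467e-04, -9.59830827e-01, -2.80578766e-01,
         7.69172727e-02],
       [ 9.99999817e-01, -5.14072772e-04, -3.18300875e-04,
         5.10389421e-05],
       [ 1.61277088e-04, -2.80578900e-01,  9.59830951e-01,
        -1.44426274e-01],
       [ 0.00000000e+00,  0.00000000e+00,  0.00000000e+00,
         1.00000000e+00]])}
{'t': 0.1, 'q': array([-0.06818036,  0.41184389, -0.01269713,  1.59695353,  0.00561049,
        1.13428091, -0.08219079]), 'dq': array([ 6.14192260e-04, -8.30562973e-04,  7.90337446e-04, -2.78147296e-03,
       -1.41420667e-03,  7.13571231e-05,  1.42343456e-03]), 'tau': array([ 1.90722414e-03, -5.89100254e+01,  6.43606726e-01, -2.91709310e+01,
       -5.37973386e-02,  1.45046425e-02,  7.40053088e-05]), 'ee_pos': array([ 6.24575358e-01, -6.06661698e-05,  2.38881079e-01]), 'ee_rot': array([-2.22077219e+00, -2.22078225e+00,  1.73526428e-03]), 'contact_force': array([ 0.35141777,  1.52075297, -0.4471251 ]), 'torque': array([-0.05492302, -0.0117673 , -0.02465155]), 'gripper_force': 0.0, 'grip_width': 0.08754153111401487}
```

View pictures.

View pics/a.png

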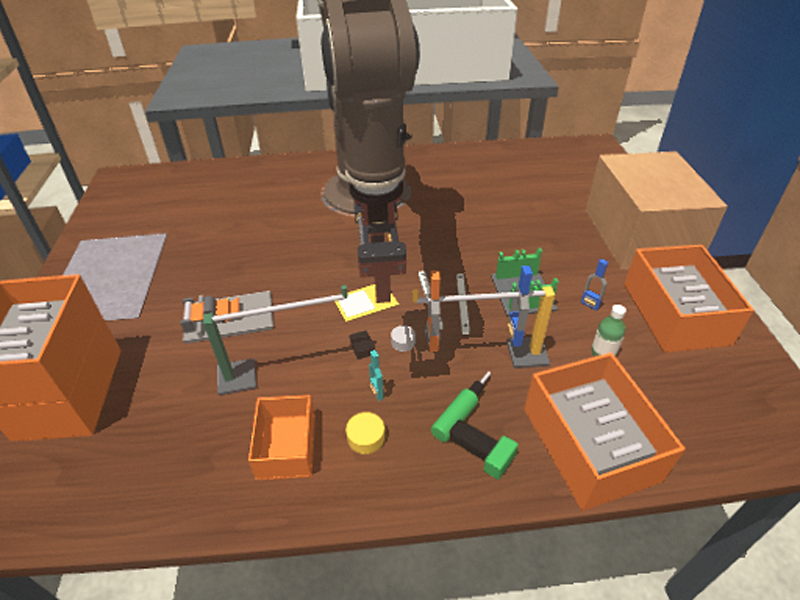

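View pics/b.png

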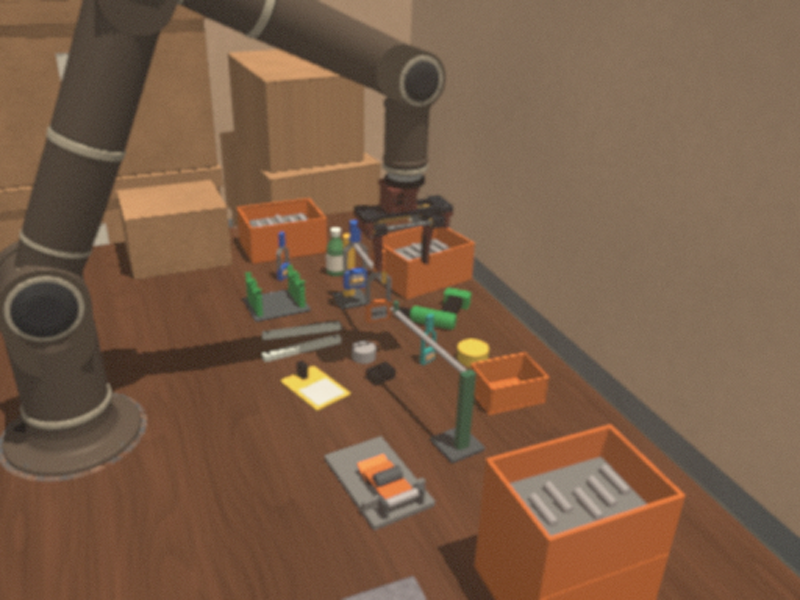

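View pics/wrist0.png

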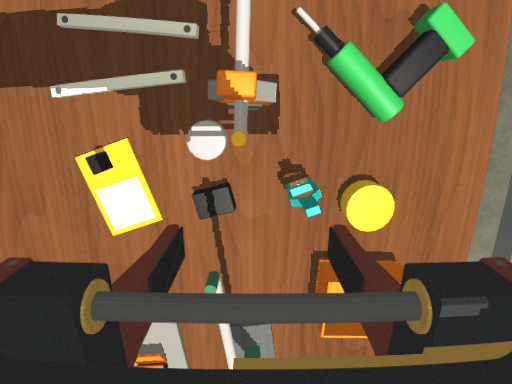

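>>> {"fn": "step_arm", "kwargs": {"commands": "6 0 -6 0 0 0 8.7;12 0 -12 0 0 0 8.7;12 0 -12 0 0 0 8.7;12 0 -12 0 0 0 8.7;12 0 -12 0 0 0 8.7"}}

```text
t: 0.78
ee_pos: [0.6247, 0.1189, 0.3585]
ee_rot: [-2.222, -2.221, 0.003]
contact_force: [0.1, -0.7, -1.3]
grip_width: 0.0868
gripper_force: 0.0
```

```bash
python3 - <<'E'
from h import *
im,s=snap('wrist','w1'); print(s['ee_pos'],s['ee_rot'],s['t'])
np.save('pics/s1.npy',np.r_[s['ee_pos'],s['ee_rot']])
snap('scene','s1');snap('side','d1')
a=cv2.imread('pics/s1.png')[150:260,260:420];b=cv2.imread('pics/d1.png')[130:240,140:300]
cv2.imwrite('pics/c1.png',cv2.resize(np.vstack([a,b]),(800,600) if 0 else (640,880*600//880),interpolation=cv2.INTER_CUBIC) if 0 else cv2.resize(np.hstack([a,b]),(800,275),interpolation=cv2.INTER_CUBIC))
E
```

```text
[0.62473693 0.11887095 0.35847473] [-2.22210271 -2.22063624  0.00292913] 0.775
```

View pics/w1.png

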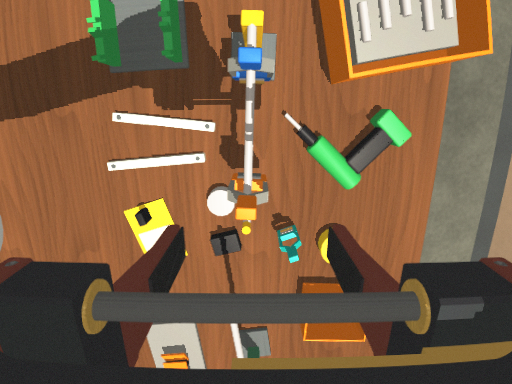

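View pics/c1.png

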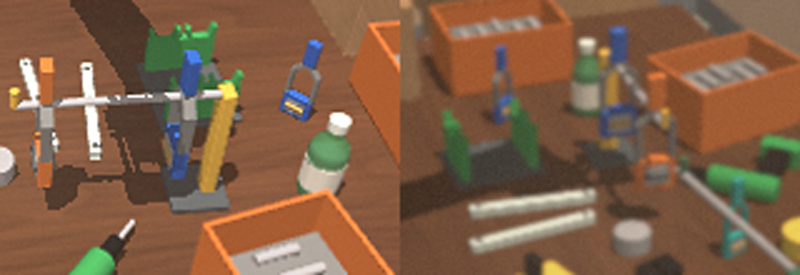

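```bash
cat >> h.py <<'E'
def blobs(im,lo,hi,amin=20,roi=None):
    hsv=cv2.cvtColor(im,cv2.COLOR_RGB2HSV); m=cv2.inRange(hsv,np.array(lo),np.array(hi))
    if roi: z=np.zeros_like(m);u0,v0,u1,v1=roi;z[v0:v1,u0:u1]=m[v0:v1,u0:u1];m=z
    cs=cv2.findContours(m,cv2.RETR_EXTERNAL,cv2.CHAIN_APPROX_NONE)[0]
    out=[]
    for c in sorted(cs,key=cv2.contourArea,reverse=True):
        if cv2.contourArea(c)>=amin: out.append((cv2.contourArea(c),cv2.minAreaRect(c),c.reshape(-1,2)))
    return out
E
python3 - <<'E'
from h import *
np.set_printoptions(precision=4,suppress=True)
im=np.load('pics/wrist.npy'); p=np.load('pics/s1.npy'); c=cam('wrist',dict(ee_pos=p[:3],ee_rot=p[3:]))
def show(n,lo,hi,z,roi,a=20):
    for A,r,ct in blobs(im,lo,hi,a,roi):
        print(n,A,np.round(r[0],1),np.round(r[1],1),round(r[2],1),onz(c,cv2.boxPoints(r),z)[:,:2].round(4).tolist(),'ctr',onz(c,[r[0]],z)[0][:2])
show('blue',(105,120,150),(125,255,255),.217,(200,0,300,100))
show('orange',(8,180,200),(20,255,255),.217,(220,160,280,225))
show('pin',(20,180,100),(35,255,255),.182,(230,222,260,240),5)
show('post',(20,180,150),(32,255,255),.17,(230,5,270,40))
show('card',(24,150,180),(34,255,255),.004,(110,190,190,270),100)
show('bars',(0,0,150),(180,60,255),.014,(100,105,218,175),100)
show('rest',(50,150,60),(75,255,255),.076,(70,0,200,80),20)
for v in (100,120,140,160):
    row=im[v,230:270].astype(int); k=np.where((row.min(1)>110))[0]+230
    if len(k): print('bar',v,k.min(),k.max(),onz(c,[[k.mean(),v]],.163)[0])
E
```

```text
blue 459.5 [249.5  58. ] [22. 23.] 90.0 [[0.6087, 0.2508], [0.6294, 0.2507], [0.6295, 0.2318], [0.6084, 0.2319]] ctr [0.619  0.2414]
blue 37.5 [239.  74.] [ 6. 12.] 90.0 [[0.6038, 0.2302], [0.6148, 0.2301], [0.6148, 0.2249], [0.6037, 0.2249]] ctr [0.6093 0.2275]
blue 32.5 [261.  74.] [ 4. 10.] 90.0 [[0.6249, 0.2292], [0.6341, 0.2292], [0.6341, 0.2257], [0.6249, 0.2257]] ctr [0.6295 0.2275]
orange 24.0 [245.5 213. ] [12. 21.] 90.0 [[0.6031, 0.0987], [0.6248, 0.0987], [0.6248, 0.0855], [0.6028, 0.0855]] ctr [0.6139 0.0921]
pin 71.5 [246.  227.5] [11.  8.] 90.0 [[0.6083, 0.0682], [0.6177, 0.0682], [0.6176, 0.0541], [0.608, 0.0541]] ctr [0.6129 0.0612]
post 416.5 [252.   24.5] [29. 22.] 90.0 [[0.6095, 0.2958], [0.6321, 0.2958], [0.6322, 0.2676], [0.6092, 0.2677]] ctr [0.6208 0.2818]
card 807.5 [151.7 222.9] [46.1 40.7] 63.4 [[0.3805, 0.0175], [0.4521, 0.0522], [0.4833, -0.0277], [0.4095, -0.0662]] ctr [ 0.4317 -0.0049]
bars 844.0 [163.  121.3] [103.2   9.5] 6.0 [[0.3846, 0.1804], [0.3882, 0.1956], [0.5575, 0.1759], [0.5554, 0.1607]] ctr [0.4721 0.1778]
bars 776.0 [155.7 161.6] [ 9.1 97.6] 84.9 [[0.3677, 0.1121], [0.5373, 0.1256], [0.5379, 0.1103], [0.367, 0.0963]] ctr [0.4539 0.1111]
rest 1409.0 [102.5  32.8] [67.8 27.8] 83.3 [[0.3943, 0.343], [0.4334, 0.3447], [0.4369, 0.2581], [0.3964, 0.2552]] ctr [0.4156 0.3007]
rest 940.0 [169.3  30.6] [62.5 19.6] 85.2 [[0.494, 0.3383], [0.5202, 0.3395], [0.5233, 0.261], [0.4961, 0.2594]] ctr [0.5086 0.3   ]
bar 100 246 253 [0.6176 0.2059 0.163 ]
bar 120 245 252 [0.6163 0.1841 0.163 ]
bar 140 245 252 [0.6162 0.1616 0.163 ]
bar 160 244 252 [0.6154 0.1384 0.163 ]
```

>>> {"fn": "step_arm", "kwargs": {"commands": "-6 0 0 0 0 0 8.7;-12 0 0 0 0 0 8.7;-18 0 0 0 0 0 8.7;-24 0 0 0 0 0 8.7;-30 0 0 0 0 0 8.7;-30 0 0 0 0 0 8.7;-30 0 0 0 0 0 8.7;-30 0 0 0 0 0 8.7"}}

```text
t: 1.92
ee_pos: [0.6252, -0.1784, 0.3593]
ee_rot: [-2.218, -2.223, -0.001]
contact_force: [-0.4, 0.5, 0.4]
grip_width: 0.0869
gripper_force: 0.0
```

```bash
python3 - <<'E'
from h import *
im,s=snap('wrist','w2'); print(s['ee_pos'],s['ee_rot'],s['t'])
np.save('pics/s2.npy',np.r_[s['ee_pos'],s['ee_rot']])
E
```

```text
[ 0.62515773 -0.17835205  0.35933687] [-2.21847943e+00 -2.22310529e+00 -5.52222712e-04] 1.925
```

View pics/w2.png

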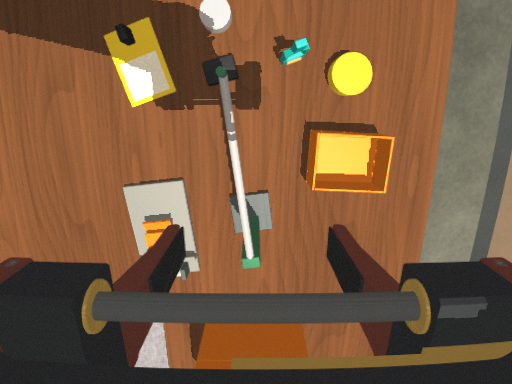

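```bash
python3 - <<'E'
from h import *
np.set_printoptions(precision=4,suppress=True)
im=np.load('pics/wrist.npy'); p=np.load('pics/s2.npy'); c=cam('wrist',dict(ee_pos=p[:3],ee_rot=p[3:]))
def show(n,lo,hi,z,roi,a=20):
    for A,r,ct in blobs(im,lo,hi,a,roi):
        print(n,A,np.round(r[0],1),np.round(r[1],1),round(r[2],1),onz(c,cv2.boxPoints(r),z)[:,:2].round(4).tolist(),'ctr',onz(c,[r[0]],z)[0][:2])
show('pin',(55,80,20),(90,255,160),.182,(212,64,232,80),5)
show('post',(60,80,20),(90,255,200),.17,(235,255,265,275))
show('cardY',(24,150,150),(34,255,255),.004,(100,10,185,110),100)
show('grip',(0,0,0),(180,255,60),.036,(110,18,140,50),20)
show('plate',(0,0,90),(180,60,220),.012,(120,170,200,285),100)
show('arm',(5,170,180),(20,255,255),.016,(135,200,185,270),20)
for v in (90,150,170,190,210,230,250):
    row=im[v,210:265].astype(int); k=np.where((row.min(1)>130))[0]+210
    if len(k): print('bar',v,k.min(),k.max(),onz(c,[[k.mean(),v]],.163)[0])
cv2.imwrite('pics/c2.png',cv2.resize(im[165:290,110:200,::-1],(540,600*125*6//(125*6)) if 0 else (432,600),interpolation=cv2.INTER_CUBIC))
E
```

```text
pin 75.5 [221.  71.] [10. 10.] 90.0 [[0.5839, -0.0574], [0.5943, -0.0575], [0.5941, -0.0673], [0.5837, -0.0673]] ctr [ 0.589  -0.0624]
post 161.5 [250.5 261. ] [12. 17.] 90.0 [[0.6078, -0.2787], [0.6293, -0.2786], [0.6294, -0.2959], [0.6076, -0.2959]] ctr [ 0.6185 -0.2872]
cardY 398.5 [126.8  68.6] [77.8 24.1] 63.4 [[0.3726, 0.0121], [0.4098, 0.0268], [0.4587, -0.0815], [0.4206, -0.0983]] ctr [ 0.4154 -0.0345]
cardY 135.0 [148.6  33.7] [30.4 11.2] 63.4 [[0.4375, 0.0344], [0.4541, 0.0412], [0.4733, 0.0003], [0.4566, -0.0068]] ctr [0.4554 0.0173]
grip 232.5 [124.5  33.8] [23.1 13.2] 65.6 [[0.4139, 0.0223], [0.4329, 0.0291], [0.4452, -0.0007], [0.426, -0.0078]] ctr [0.4295 0.0108]
plate 3050.5 [161.2 228.1] [96.2 60.8] 79.2 [[0.3897, -0.2304], [0.4979, -0.21], [0.5192, -0.394], [0.3998, -0.4212]] ctr [ 0.4524 -0.3088]
arm 178.5 [156.6 224.9] [ 8.2 27.2] 84.3 [[0.4208, -0.2961], [0.4709, -0.2905], [0.4711, -0.3062], [0.4206, -0.3119]] ctr [ 0.446  -0.3011]
arm 137.0 [154.2 238.8] [14.8 16.5] 76.0 [[0.4215, -0.3185], [0.452, -0.3103], [0.456, -0.3389], [0.4249, -0.3474]] ctr [ 0.4387 -0.3286]
bar 150 230 237 [ 0.5991 -0.1468  0.163 ]
bar 170 233 240 [ 0.6022 -0.1705  0.163 ]
bar 190 236 243 [ 0.6055 -0.1951  0.163 ]
bar 210 232 264 [ 0.6166 -0.2206  0.163 ]
bar 230 236 249 [ 0.6085 -0.2473  0.163 ]
bar 250 246 252 [ 0.6165 -0.2752  0.163 ]
```

View pics/c2.png

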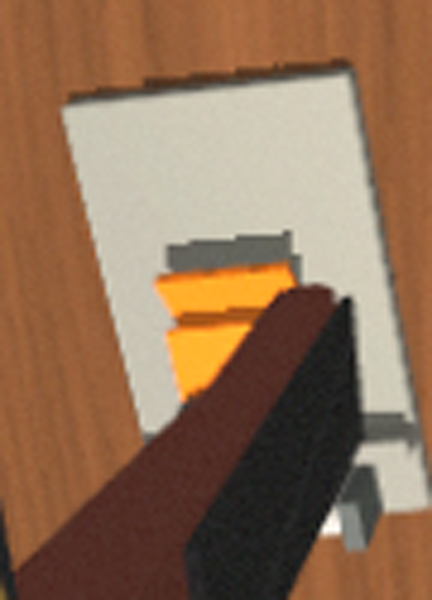

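>>> {"fn": "step_arm", "kwargs": {"commands": "6 -0.2 2 0 0 0.034 8.7;12 -0.4 4 0 0 0.034 8.7;18 -0.7 6 0 0 0.034 8.7;24 -1 8 0 0 0.034 8.7;27 -1.1 10 0 0 0.034 8.7;27 -1.1 10 0 0 0.034 8.7;27 -1.1 13 0 0 0.034 8.7;27 -1.1 16.4 0 0 0.034 8.7;27 -1.1 16.4 0 0 0.034 8.7;27 -1.1 16.4 0 0 0.034 8.7"}}

```text
t: 3.22
ee_pos: [0.6149, 0.0896, 0.1973]
ee_rot: [2.259, 2.182, 0.002]
contact_force: [-0.3, 0.2, 0.2]
grip_width: 0.0873
gripper_force: 0.0
```

```bash
python3 - <<'E'
from h import *
im,s=snap('wrist','w3'); print(s['ee_pos'],s['ee_rot'],s['t'])
cv2.imwrite('pics/c3.png',im[100:384,80:430,::-1])
E
```

```text
[0.61485967 0.08960619 0.1972964 ] [2.25856532e+00 2.18193147e+00 2.25001849e-03] 3.225
```

View pics/c3.png

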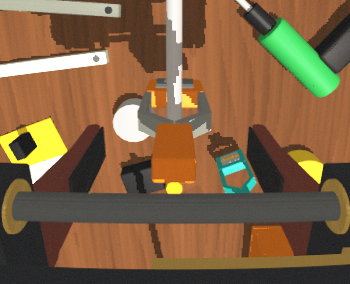

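>>> {"fn": "step_arm", "kwargs": {"commands": "0 0 0 0 0 0 1.8;0 0 0 0 0 0 1.8;0 0 0 0 0 0 1.8;0 0 0 0 0 0 1.8;0 0 0 0 0 0 1.8;0 0 0 0 0 0 1.8;0 0 0 0 0 0 1.8;0 0 -2 0 0 0 1.8;0 0 -3.9 0 0 0 1.8;0 0 -3.9 0 0 0 1.8;0 0 -3.9 0 0 0 1.8", "squeeze": 25}}

```text
t: 4.65
ee_pos: [0.6136, 0.0899, 0.2337]
ee_rot: [-2.258, -2.183, 0.002]
contact_force: [0.2, -0.7, -2.3]
grip_width: 0.0216
gripper_force: 25.0
```

```bash
cat > go.py <<'E'
from h import *
# go.py x y z yaw : tool-frame shift to reach the world target
x,y,z,yaw=map(float,sys.argv[1:5]); s=status.observe()
M=R.from_rotvec(s['ee_rot']); d=M.inv().apply(np.array([x,y,z])-s['ee_pos'])
D=R.from_euler('z',yaw)*R.from_matrix([[0,1,0],[1,0,0],[0,0,-1]])
print('shift cm',(d*100).round(2),'turn',(M.inv()*D).as_rotvec().round(3),'grip',s['grip_width'],s['gripper_force'])
E
python3 - <<'E'
import numpy as np
pin=np.array([.589,-.0624]);u=np.array([.128,-1]);u/=np.hypot(*u)
for d in(-.115,-.16,-.14,-.11,-.06,.0):print(d,pin+u*(d+.115), pin+u*(.115-d) )
E
python3 go.py 0.611 0.02 0.236 -.034;python3 go.py 0.585 -0.02 0.236 .128;python3 go.py 0.6106 -0.231 0.236 .128
```

```text
-0.115 [ 0.589  -0.0624] [ 0.61820175 -0.29053868]
-0.16 [ 0.58328661 -0.01776417] [ 0.62391514 -0.33517451]
-0.14 [ 0.5858259  -0.03760232] [ 0.62137585 -0.31533636]
-0.11 [ 0.58963482 -0.06735954] [ 0.61756693 -0.28557914]
-0.06 [ 0.59598303 -0.1169549 ] [ 0.61121872 -0.23598378]
0.0 [ 0.60360088 -0.17646934] [ 0.60360088 -0.17646934]
shift cm [-7.   -0.02 -0.23] turn [-0.001  0.     0.   ] grip 0.021597026141287216 24.998186230659485
shift cm [-11.08  -2.48  -0.22] turn [-0.001  0.    -0.162] grip 0.021597026141287216 24.998186230659485
shift cm [-32.08   0.79  -0.22] turn [-0.001  0.    -0.162] grip 0.021597026141287216 24.998186230659485
```

>>> {"fn": "step_arm", "kwargs": {"commands": "-3 0 -0.3 0 0 0 1.8;-7 0 -0.3 0 0 0 1.8;-9 -1.2 -0.3 0 0 -0.08 1.8;-11 -2.4 -0.3 0 0 -0.16 1.8;-11 -2.4 -0.3 0 0 -0.16 1.8;-11 -2.4 -0.3 0 0 -0.16 1.8;-11 -2.4 -0.3 0 0 -0.16 1.8"}}

```text
t: 5.52
ee_pos: [0.5866, -0.0178, 0.2373]
ee_rot: [-2.076, -2.357, -0.0]
contact_force: [0.2, -0.2, -1.8]
grip_width: 0.0217
gripper_force: 25.0
```

```bash
python3 - <<'E'
from h import *
im,s=snap('wrist','w4');print(s['ee_pos'],s['ee_rot'])
cv2.imwrite('pics/c4.png',im[100:384,80:430,::-1])
E
python3 go.py 0.6045 -0.184 0.236 .128;python3 go.py 0.6106 -0.231 0.236 .128
```

```text
[ 0.58658886 -0.01783723  0.23731155] [-2.07601088e+00 -2.35724054e+00 -2.88450084e-04]
shift cm [-16.69  -0.32   0.13] turn [-0.    -0.    -0.001] grip 0.021819409839751565 24.998327493667603
shift cm [-21.43  -0.31   0.13] turn [-0.    -0.    -0.001] grip 0.021819409839751565 24.998327493667603
```

View pics/c4.png

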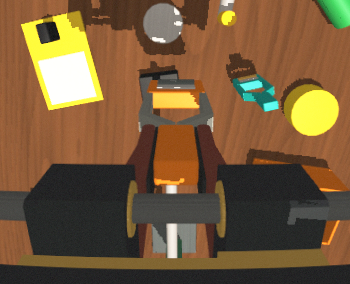

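>>> {"fn": "step_arm", "kwargs": {"commands": "-5 -0.3 0 0 0 0 1.8;-10 -0.3 0 0 0 0 1.8;-15 -0.3 0 0 0 0 1.8;-20 -0.3 0 0 0 0 1.8;-21.4 -0.3 0 0 0 0 1.8;-21.4 -0.3 0 0 0 0 1.8;-21.4 -0.3 0 0 0 0 1.8;-21.4 -0.3 2 0 0 0 1.8;-21.4 -0.3 3.8 0 0 0 1.8;-21.4 -0.3 3.9 0 0 0 1.8;-21.4 -0.3 3.9 0 0 0 1.8"}}

```text
t: 6.95
ee_pos: [0.6104, -0.2314, 0.1989]
ee_rot: [-2.076, -2.357, -0.0]
contact_force: [0.0, -0.5, -1.2]
grip_width: 0.0219
gripper_force: 25.0
```

```bash
python3 - <<'E'
from h import *
np.set_printoptions(precision=4,suppress=True)
im,s=snap('scene','s5');print(s['ee_pos'],s['ee_rot'],s['contact_force'])
c=cam('scene')
# expected pixel of tab top if hanging properly; and bar ends
print(proj(c,[[.6106,-.231,.217],[.6106,-.231,.098],[.589,-.0624,.16]]))
cv2.imwrite('pics/c5.png',cv2.resize(im[140:260,100:260,::-1],(640,480),interpolation=cv2.INTER_CUBIC))
E
```

```text
[ 0.6104 -0.2314  0.1989] [-2.0765 -2.3575 -0.0001] [ 0.0194 -0.4515 -1.1565]
[[152.0665 184.2932]
 [161.3821 216.1134]
 [220.1027 189.5192]]
```

View pics/c5.png

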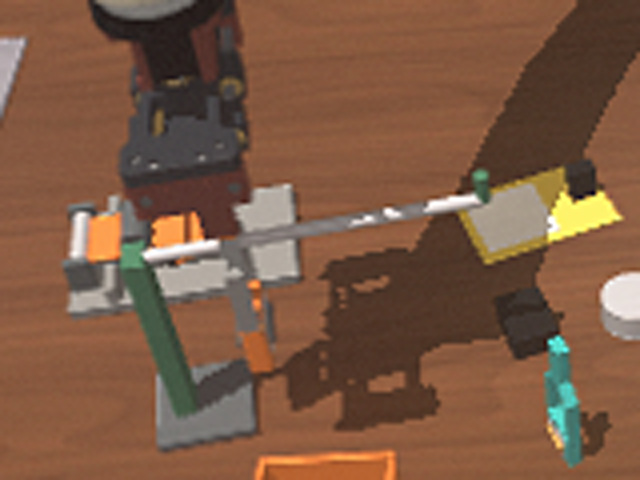

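>>> {"fn": "step_arm", "kwargs": {"commands": "0 0 0.2 0 0 0 1.8;0 0 0.2 0 0 0 5;0 0 0.2 0 0 0 5;0 0 0.2 0 0 0 5;0 0 0.2 0 0 0 5;0 0 -4 0 0 0 5;0 0 -9 0 0 0 8;0 0 -9 0 0 0 8.5"}}

```text
t: 8.0
ee_pos: [0.612, -0.2325, 0.2934]
ee_rot: [2.073, 2.351, 0.005]
contact_force: [-0.1, 0.4, 0.2]
grip_width: 0.0665
gripper_force: 0.0
```

```bash
python3 go.py 0.619 0.2435 .285 -.034; python3 - <<'E'
from h import *
np.set_printoptions(precision=4,suppress=True)
im,s=snap('scene','s6');c=cam('scene')
for A,r,ct in blobs(im,(5,150,120),(20,255,255),15,(140,165,180,240)): print(A,r)
im,s=snap('side','d6');c2=cam('side')
print(proj(c,[[.6106,-.231,.217]]),proj(c2,[[.6106,-.231,.217],[.6106,-.231,.06]]))
for A,r,ct in blobs(im,(5,150,120),(20,255,255),15,(220,160,330,330)): print(A,r)
E
```

```text
shift cm [47.14  6.66  0.74] turn [0.007 0.003 0.16 ] grip 0.0665357971120544 0.0
187.0 ((148.5758514404297, 191.28965759277344), (18.37999153137207, 18.262550354003906), 86.633544921875)
45.5 ((164.10000610351562, 228.30003356933594), (10.75174331665039, 6.324554920196533), 71.56504821777344)
[[152.0665 184.2932]] [[286.6907 208.9871]
 [283.2653 257.4027]]
977.5 ((310.75213623046875, 232.05471801757812), (69.90985870361328, 36.655113220214844), 54.05788803100586)
751.5 ((318.0, 308.0), (42.0, 22.0), 90.0)
589.5 ((254.68768310546875, 174.39744567871094), (42.46118927001953, 19.545625686645508), 38.1572265625)
283.0 ((289.5, 173.5), (21.0, 19.0), 90.0)
280.0 ((245.0941162109375, 305.2764587402344), (32.21417236328125, 18.222158432006836), 49.398704528808594)
98.0 ((282.0000305175781, 253.00003051757812), (11.31370735168457, 22.62741470336914), 45.0)
29.0 ((225.0, 165.0), (10.0, 4.0), 90.0)
```

>>> {"fn": "step_arm", "kwargs": {"commands": "6 0.8 0 0 0 0.05 8.6;12 1.6 0 0 0 0.1 8.6;18 2.4 0 0 0 0.16 8.6;24 3.2 0 0 0 0.16 8.6;30 4 0 0 0 0.16 8.6;36 5 0.5 0 0 0.16 8.6;42 6 0.5 0 0 0.16 8.6;47.2 6.6 0.5 0 0 0.16 8.6;47.2 6.6 0.5 0 0 0.16 8.6;47.2 6.6 0.5 0 0 0.16 8.6;47.2 6.6 0.5 0 0 0.16 8.6"}}

```text
t: 9.48
ee_pos: [0.6166, 0.2427, 0.2831]
ee_rot: [2.261, 2.18, -0.002]
contact_force: [0.6, -0.2, 0.5]
grip_width: 0.086
gripper_force: 0.0
```

```bash
python3 go.py 0.619 0.2435 .197 -.034; python3 - <<'E'
from h import *
np.set_printoptions(precision=4,suppress=True)
im,s=snap('wrist','w7');c=cam('wrist',s);print(s['ee_pos'])
print(proj(c,[[.619,.2435,.217]]))
for A,r,ct in blobs(im,(105,120,120),(125,255,255),30,(200,100,310,384)): print(A,r,onz(c,[r[0]],.217))
E
```

```text
shift cm [0.1  0.24 8.61] turn [-0.001  0.001 -0.002] grip 0.08601439299121283 0.0
[0.6166 0.2427 0.2831]
[[258.8503 212.71  ]]
408.0 ((258.5, 202.5), (31.0, 27.0), 90.0) [[0.619  0.2517 0.217 ]]
133.0 ((244.5, 173.0), (18.0, 15.0), 90.0) [[0.6095 0.2748 0.217 ]]
86.0 ((273.5000305175781, 171.00001525878906), (16.26345443725586, 13.435029029846191), 45.0) [[0.6308 0.2755 0.217 ]]
```

>>> {"fn": "step_arm", "kwargs": {"commands": "0 0.2 4.5 0 0 0 8.6;0.1 0.2 8.6 0 0 0 8.6;0.1 0.2 8.6 0 0 0 8.6;0.1 0.2 8.6 0 0 0 1.8;0.1 0.2 8.6 0 0 0 1.8;0.1 0.2 8.6 0 0 0 1.8;0.1 0.2 8.6 0 0 0 1.8;0.1 0.2 8.6 0 0 0 1.8;0.1 0.2 8.6 0 0 0 1.8;0.1 0.2 8.6 0 0 0 1.8;0.1 0.2 6.6 0 0 0 1.8;0.1 0.2 4.7 0 0 0 1.8;0.1 0.2 4.7 0 0 0 1.8;0.1 0.2 4.7 0 0 0 1.8", "squeeze": 25}}

```text
t: 11.28
ee_pos: [0.6181, 0.2456, 0.2362]
ee_rot: [-2.259, -2.183, 0.001]
contact_force: [-0.6, -0.1, -1.8]
grip_width: 0.0217
gripper_force: 25.0
```

```bash
python3 - <<'E'
from h import *
s=status.observe();print(s['ee_pos'],s['contact_force'])
E
python3 go.py 0.611 0.02 0.237 -.034;python3 go.py 0.5855 -0.02 0.237 .128
```

```text
[0.61810941 0.24555169 0.23615065] [-0.60335522 -0.1299193  -1.75922111]
shift cm [-22.57   0.05  -0.08] turn [-0.  0.  0.] grip 0.021719785965984815 24.985495805740356
shift cm [-26.65  -2.36  -0.08] turn [-0.001  0.    -0.162] grip 0.021719785965984815 24.985495805740356
```

>>> {"fn": "step_arm", "kwargs": {"commands": "-5 0 0 0 0 0 1.8;-10 0 0 0 0 0 1.8;-15 0 0 0 0 0 1.8;-20 0 0 0 0 0 1.8;-22.6 0 0 0 0 0 1.8;-24.6 -1.2 0 0 0 -0.08 1.8;-26.6 -2.4 0 0 0 -0.16 1.8;-26.6 -2.4 0 0 0 -0.16 1.8;-26.6 -2.4 0 0 0 -0.16 1.8;-26.6 -2.4 0 0 0 -0.16 1.8"}}

```text
t: 12.52
ee_pos: [0.5857, -0.0181, 0.2364]
ee_rot: [-2.076, -2.357, -0.0]
contact_force: [-0.3, -0.0, -1.3]
grip_width: 0.0219
gripper_force: 25.0
```

```bash
python3 - <<'E'
from h import *
s=status.observe();print(s['ee_pos'],s['contact_force'])
E
python3 go.py 0.6036 -0.176 0.237 .128
```

```text
[ 0.58569919 -0.01807792  0.23638294] [-0.3443499  -0.04031321 -1.25454074]
shift cm [-15.89  -0.22  -0.07] turn [-0.    -0.001 -0.001] grip 0.021850484806745785 24.999682903289795
```

>>> {"fn": "step_arm", "kwargs": {"commands": "-5 -0.2 0 0 0 0 1.8;-10 -0.2 0 0 0 0 1.8;-15 -0.2 0 0 0 0 1.8;-15.9 -0.2 0 0 0 0 1.8;-15.9 -0.2 0 0 0 0 1.8;-15.9 -0.2 0 0 0 0 1.8;-15.9 -0.2 2 0 0 0 1.8;-15.9 -0.2 3.9 0 0 0 1.8;-15.9 -0.2 4 0 0 0 1.8;-15.9 -0.2 4 0 0 0 1.8;-15.9 -0.2 4 0 0 0 5;-15.9 -0.2 4 0 0 0 5;-15.9 -0.2 4 0 0 0 5;-15.9 -0.2 4 0 0 0 5;-15.9 -0.2 0 0 0 0 5;-15.9 -0.2 -5 0 0 0 8;-15.9 -0.2 -10 0 0 0 8;-15.9 -0.2 -12 0 0 0 8;-15.9 -0.2 -12 0 0 0 8;-15.9 -0.2 -12 0 0 0 8"}}

```text
t: 15.02
ee_pos: [0.6029, -0.1772, 0.3552]
ee_rot: [-2.076, -2.356, 0.001]
contact_force: [0.7, 0.3, 0.0]
grip_width: 0.08
gripper_force: 0.0
```

```bash
python3 go.py 0.55 0.08 .36 0;python3 - <<'E'
from h import *
s=status.observe();print(s['ee_pos'],s['contact_force'])
a,_=snap('scene','s8');
cv2.imwrite('pics/c8.png',cv2.resize(a[140:260,100:260,::-1],(640,480),interpolation=cv2.INTER_CUBIC))
E
```

```text
shift cm [26.18 -2.01 -0.46] turn [-0.002 -0.001  0.126] grip 0.07996755036114493 0.0
[ 0.60288554 -0.17723876  0.35521097] [0.74136099 0.32245723 0.03729467]
```

View pics/c8.png

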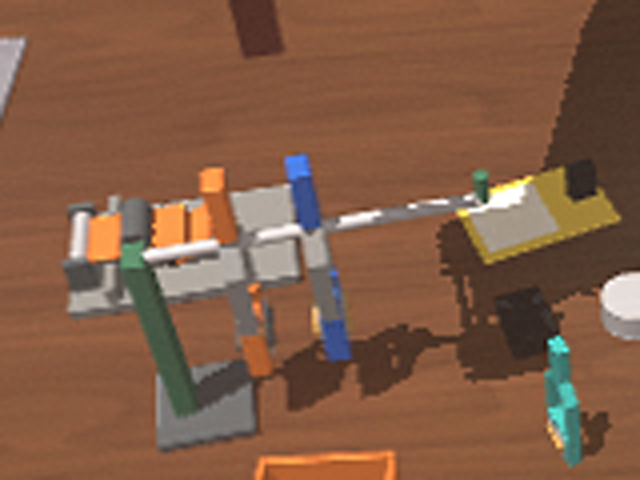

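>>> {"fn": "step_arm", "kwargs": {"commands": "6 -1 0 0 0 0.06 8.6;12 -3 0 0 0 0.126 8.6;18 -5 0 0 0 0.126 8.6;24 -7 0 0 0 0.126 8.6;30 -9 0 0 0 0.126 8.6;31 -9.4 0 0 0 0.126 8.6;31 -9.4 0 0 0 0.126 8.6;31 -9.4 0 0 0 0.126 8.6;31 -9.4 0 0 0 0.126 8.6"}}

```text
t: 16.2
ee_pos: [0.4718, 0.1168, 0.3563]
ee_rot: [-2.224, -2.218, 0.001]
contact_force: [-0.5, 0.6, 0.4]
grip_width: 0.0861
gripper_force: 0.0
```

```bash
python3 - <<'E'
from h import *
np.set_printoptions(precision=4,suppress=True)
im,s=snap('wrist','w9');c=cam('wrist',s);print(s['ee_pos'],s['ee_rot'])
def show(n,lo,hi,z,a=20,roi=None):
    for A,r,ct in blobs(im,lo,hi,a,roi):
        print(n,A,np.round(r[0],1),np.round(r[1],1),round(r[2],1),onz(c,cv2.boxPoints(r),z)[:,:2].round(4).tolist(),'ctr',onz(c,[r[0]],z)[0][:2])
show('white',(0,0,140),(180,60,255),.014,300,(60,60,450,300))
show('rest',(50,150,60),(75,255,255),.076,30)
show('grey',(0,0,60),(180,50,120),.008,800,(60,0,450,200))
E
```

```text
[0.4718 0.1168 0.3563] [-2.2245 -2.2183  0.001 ]
white 1180.5 [383.1 140. ] [ 16.4 161.5] 7.4 [[0.6666, 0.005], [0.6757, 0.2726], [0.7025, 0.2703], [0.6972, 0.0006]] ctr [0.6844 0.1456]
white 986.5 [240.8 243.6] [31.3 34.8] 71.6 [[0.4054, -0.0231], [0.4652, -0.0019], [0.4831, -0.0608], [0.4214, -0.0837]] ctr [ 0.4438 -0.0417]
white 893.5 [254.8 119.6] [104.8   9.6] 6.5 [[0.3849, 0.1802], [0.3873, 0.1952], [0.5556, 0.176], [0.5544, 0.1607]] ctr [0.4702 0.1778]
white 847.5 [244.1 160.4] [  9.6 100.8] 85.0 [[0.3668, 0.1122], [0.5351, 0.1262], [0.537, 0.1102], [0.3672, 0.0959]] ctr [0.452  0.1111]
white 587.0 [352.1  68.5] [35.5 19.1] 3.4 [[0.5951, 0.2439], [0.5953, 0.2723], [0.6516, 0.2703], [0.6521, 0.2417]] ctr [0.6234 0.2571]
white 532.0 [309.5 201.5] [25. 27.] 90.0 [[0.5409, 0.0612], [0.5877, 0.0611], [0.5906, 0.0151], [0.5425, 0.0153]] ctr [0.5653 0.0385]
rest 878.0 [422.3 162. ] [59.  21.9] 48.0 [[0.6755, 0.1412], [0.6976, 0.1628], [0.7704, 0.0974], [0.7477, 0.0741]] ctr [0.7216 0.1197]
rest 704.0 [478.3 126.8] [39.6 24.7] 45.0 [[0.7646, 0.1802], [0.7882, 0.2059], [0.8422, 0.1668], [0.8179, 0.1398]] ctr [0.8026 0.1735]
rest 648.5 [205.1  30.6] [62. 14.] 86.0 [[0.3942, 0.3347], [0.4126, 0.3355], [0.4159, 0.2582], [0.3968, 0.2573]] ctr [0.4049 0.2969]
rest 288.0 [275.3  29.4] [59.   9.9] 88.6 [[0.4905, 0.3337], [0.5034, 0.3341], [0.5062, 0.2606], [0.4928, 0.2603]] ctr [0.4982 0.2976]
```

View pics/w9.png

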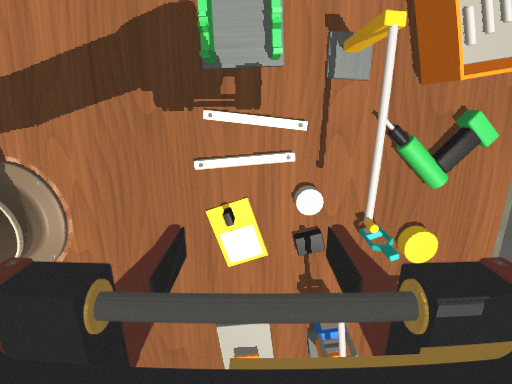

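>>> {"fn": "step_arm", "kwargs": {"commands": "6 -1 2 0 0 0 8.6;12 -2 4 0 0 0 8.6;15 -2 6 0 0 0 8.6;15 -2 6 0 0 0 8.6;15 -2 6 0 0 0 8.6;15 -2 6 0 0 0 8.6"}}

```text
t: 17.0
ee_pos: [0.452, 0.267, 0.2974]
ee_rot: [2.224, 2.218, 0.001]
contact_force: [-0.5, -0.2, 0.0]
grip_width: 0.0862
gripper_force: 0.0
```

```bash
python3 - <<'E'
from h import *
np.set_printoptions(precision=4,suppress=True)
im,s=snap('wrist','w10');c=cam('wrist',s);print(s['ee_pos'],s['ee_rot'])
def show(n,lo,hi,z,a=20,roi=None):
    for A,r,ct in blobs(im,lo,hi,a,roi):
        print(n,A,np.round(r[0],1),np.round(r[1],1),round(r[2],1),onz(c,cv2.boxPoints(r),z)[:,:2].round(4).tolist(),'ctr',onz(c,[r[0]],z)[0][:2])
show('rest',(50,150,60),(75,255,255),.076,30,(60,0,400,300))
show('grey',(0,0,60),(180,60,140),.008,500,(60,0,400,220))
cv2.imwrite('pics/c10.png',cv2.resize(im[60:220,130:340,::-1],(787,600),interpolation=cv2.INTER_CUBIC))
E
```

```text
[0.452  0.267  0.2974] [2.2236 2.2181 0.0015]
rest 684.0 [216.3 134.8] [74.7 14.2] 86.1 [[0.3937, 0.3578], [0.4108, 0.3588], [0.4144, 0.2677], [0.3962, 0.2665]] ctr [0.4038 0.3141]
rest 388.0 [291.  131.5] [75. 14.] 90.0 [[0.4863, 0.362], [0.5031, 0.3621], [0.5061, 0.2708], [0.4882, 0.2708]] ctr [0.4958 0.3178]
grey 1487.0 [246.3 121.5] [80.7 67.2] 4.4 [[0.3748, 0.2836], [0.3865, 0.3782], [0.4999, 0.3694], [0.4946, 0.2738]] ctr [0.439  0.3273]
grey 554.0 [356.3 145.5] [33.6 65. ] 44.3 [[0.5509, 0.2754], [0.6137, 0.3435], [0.6533, 0.3102], [0.5901, 0.2392]] ctr [0.6021 0.2928]
```

View pics/c10.png

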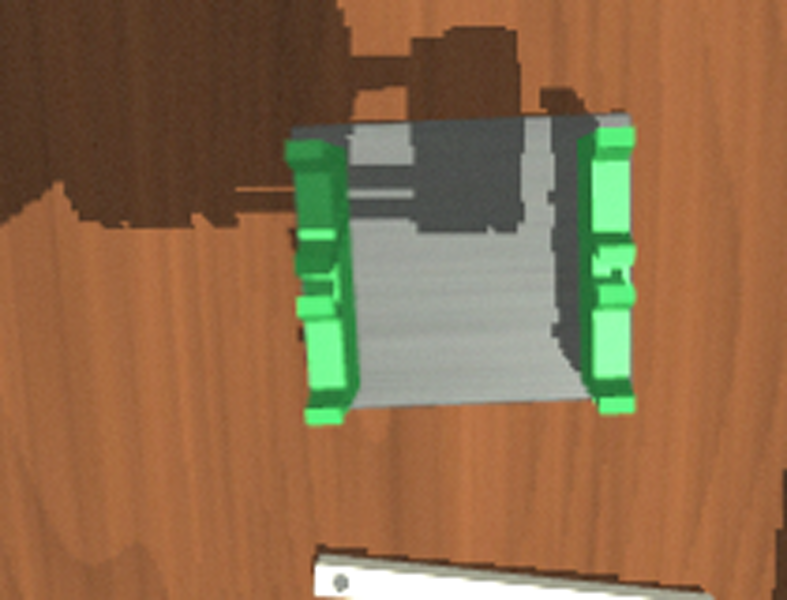

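```bash
python3 - <<'E'
from h import *
np.set_printoptions(precision=4,suppress=True)
s=status.observe();c=cam('wrist',s)
P=np.array([[310,140],[316,234],[317,307],[325,424],[615,127],[614,250],[615,293],[616,413]])/3.75+[130,60]
print(onz(c,P,.076))
Q=np.array([[318,205],[326,350],[611,190],[612,343]])/3.75+[130,60]
print(onz(c,Q,.06))
B=np.array([[292,128],[630,113],[352,408],[590,397]])/3.75+[130,60]
print(onz(c,B,.008))
E
```

```text
[[0.4009 0.3587 0.076 ]
 [0.4017 0.3292 0.076 ]
 [0.4011 0.3055 0.076 ]
 [0.4023 0.266  0.076 ]
 [0.4982 0.3624 0.076 ]
 [0.4989 0.3238 0.076 ]
 [0.4997 0.3098 0.076 ]
 [0.5013 0.2695 0.076 ]]
[[0.4005 0.3381 0.06  ]
 [0.4015 0.2889 0.06  ]
 [0.4994 0.3428 0.06  ]
 [0.5012 0.2911 0.06  ]]
[[0.3847 0.3659 0.008 ]
 [0.5123 0.3709 0.008 ]
 [0.4042 0.258  0.008 ]
 [0.4998 0.2622 0.008 ]]
```

```bash
python3 go.py .4702 .1778 .12 1.457
```

```text
shift cm [-8.93  1.83 17.74] turn [ 1.000e-03  1.000e-03 -1.459e+00] grip 0.08605626624998337 0.0
```

>>> {"fn": "step_arm", "kwargs": {"commands": "-3 0.6 2 0 0 -0.17 6;-6 1.2 4 0 0 -0.34 6;-8.9 1.8 6 0 0 -0.51 6;-8.9 1.8 8 0 0 -0.68 6;-8.9 1.8 10 0 0 -0.85 6;-8.9 1.8 12 0 0 -1.02 6;-8.9 1.8 14 0 0 -1.19 6;-8.9 1.8 16 0 0 -1.36 6;-8.9 1.8 17.7 0 0 -1.46 6;-8.9 1.8 17.7 0 0 -1.46 6;-8.9 1.8 17.7 0 0 -1.46 6;-8.9 1.8 17.7 0 0 -1.46 6"}}

```text
t: 18.55
ee_pos: [0.4697, 0.1795, 0.1206]
ee_rot: [0.176, 3.135, 0.001]
contact_force: [-0.2, -0.7, -0.3]
grip_width: 0.0601
gripper_force: 0.0
```

```bash
python3 go.py .4702 .1778 .02 1.457; python3 - <<'E'
from h import *
np.set_printoptions(precision=4,suppress=True)
im,s=snap('side','d11');c=cam('side');print(s['q'],s['ee_pos'])
for A,r,ct in blobs(im,(0,0,120),(180,70,255),40,(150,190,240,245)): print(A,r,onz(c,cv2.boxPoints(r),.014)[:,:2])
print(proj(c,[[.4702,.1778,.014],[.4515,.1111,.014]]))
E
```

```text
shift cm [-0.05 -0.17 10.06] turn [0.001 0.002 0.001] grip 0.06008239427261362 0.0
[-0.1124  0.3858 -0.4302  1.9923  0.2199  0.8063  0.7909] [0.4697 0.1795 0.1206]
284.0 ((192.40489196777344, 222.0617218017578), (6.775977611541748, 51.16041946411133), 75.46554565429688) [[0.3643 0.1094]
 [0.5384 0.1277]
 [0.5302 0.087 ]
 [0.3602 0.0709]]
216.5 ((192.55557250976562, 210.91140747070312), (6.401276111602783, 51.47804260253906), 82.303955078125) [[0.3846 0.1932]
 [0.56   0.1763]
 [0.5489 0.1356]
 [0.3775 0.1534]]
142.0 ((232.0, 224.5), (14.0, 15.0), 0.0) [[ 0.5256  0.0071]
 [ 0.5558  0.0901]
 [ 0.5993  0.0738]
 [ 0.5669 -0.0085]]
[[192.5071 208.7884]
 [192.8578 219.7616]]
```

>>> {"fn": "step_arm", "kwargs": {"commands": "0 -0.2 5 0 0 0 6;0 -0.2 8 0 0 0 6;0 -0.2 10 0 0 0 6;0 -0.2 10 0 0 0 6;0 -0.2 10 0 0 0 6;0 -0.2 10 0 0 0 1;0 -0.2 10 0 0 0 1;0 -0.2 10 0 0 0 1;0 -0.2 10 0 0 0 1;0 -0.2 10 0 0 0 1;0 -0.2 10 0 0 0 1;0 -0.2 6 0 0 0 1;0 -0.2 0 0 0 0 1;0 -0.2 -3 0 0 0 1;0 -0.2 -3 0 0 0 1;0 -0.2 -3 0 0 0 1", "squeeze": 30}}

```text
t: 20.6
ee_pos: [0.4683, 0.1769, 0.1486]
ee_rot: [-0.174, -3.136, 0.001]
contact_force: [0.1, 0.2, -1.2]
grip_width: 0.014
gripper_force: 30.0
```

```bash
python3 go.py .4498 .3394 .15 1.609; python3 - <<'E'
from h import *
np.set_printoptions(precision=4,suppress=True)
im,s=snap('side','d12');c=cam('side');print(s['ee_pos'])
print(proj(c,[s['ee_pos']]))
cv2.imwrite('pics/c12.png',cv2.resize(im[120:260,120:310,::-1],(760,560),interpolation=cv2.INTER_CUBIC))
E
```

```text
shift cm [ 3.64 15.95 -0.15] turn [-0.001 -0.001 -0.149] grip 0.014000063410902354 29.999695122241974
[0.4683 0.1769 0.1486]
[[190.5789 173.7722]]
```

View pics/c12.png

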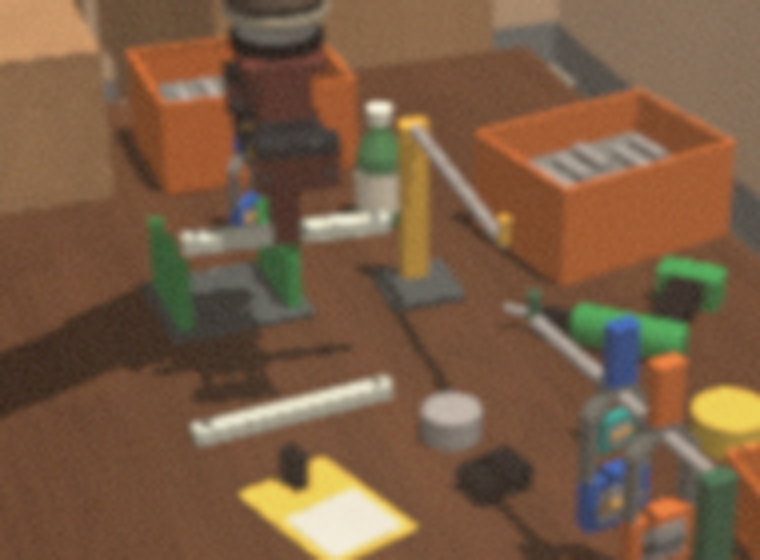

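```bash
python3 - <<'E'
from h import *
np.set_printoptions(precision=4,suppress=True)
c=cam('scene')
print(onz(c,[[594*.64,308*.64]],0),onz(c,[[602*.64,264*.64]],.12),onz(c,[[632*.64,252*.64]],.09),onz(c,[[628*.64,262*.64]],.2))
E
```

```text
[[0.5151 0.4532 0.    ]] [[0.513  0.4414 0.12  ]] [[0.4485 0.5405 0.09  ]] [[0.6032 0.4341 0.2   ]]
```

>>> {"fn": "step_arm", "kwargs": {"commands": "1 5 0 0 0 -0.05 1;2 10 0 0 0 -0.1 1;3.6 15 0 0 0 -0.15 1;3.7 15.95 0 0 0 -0.15 1;3.7 15.95 0 0 0 -0.15 1;3.7 15.95 0 0 0 -0.15 1;3.7 15.95 0 0 0 -0.15 1"}}

```text
t: 21.52
ee_pos: [0.4504, 0.3385, 0.1494]
ee_rot: [0.058, -3.141, 0.001]
contact_force: [-0.3, -0.4, -0.5]
grip_width: 0.0135
gripper_force: 30.0
```

```bash
python3 go.py .4490 .3396 .0815 1.609; python3 - <<'E'
from h import *
np.set_printoptions(precision=4,suppress=True)
im,s=snap('wrist','w13');c=cam('wrist',s);print(s['ee_pos'],s['contact_force'])
cv2.imwrite('pics/c13.png',im[:,:,::-1])
E
```

```text
shift cm [0.13 0.13 6.79] turn [-0.001 -0.    -0.001] grip 0.013472357232182219 29.999655783176422
[0.4504 0.3385 0.1494] [-0.2743 -0.3735 -0.5368]
```

View pics/c13.png

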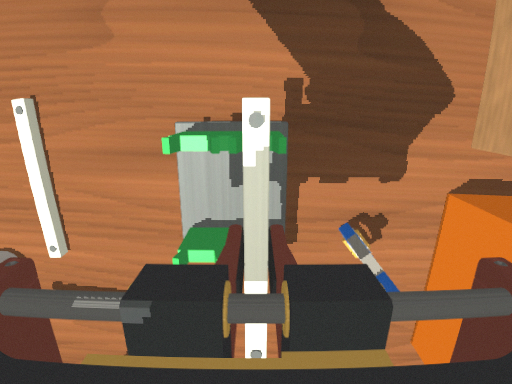

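>>> {"fn": "step_arm", "kwargs": {"commands": "0.1 0.1 3 0 0 0 1;0.1 0.1 5 0 0 0 1;0.1 0.1 6.3 0 0 0 1;0.1 0.1 6.8 0 0 0 1;0.1 0.1 6.8 0 0 0 1;0.1 0.1 6.8 0 0 0 1"}}

```text
t: 22.32
ee_pos: [0.4491, 0.3413, 0.0823]
ee_rot: [-0.061, 3.14, 0.001]
contact_force: [-0.0, -0.0, -0.8]
grip_width: 0.0141
gripper_force: 30.0
```

>>> {"fn": "step_arm", "kwargs": {"commands": "0 0 0.1 0 0 0 2.6;0 0 0.1 0 0 0 2.6;0 0 0.1 0 0 0 2.6;0 0 0.1 0 0 0 2.6;0 0 -4 0 0 0 2.6;0 0 -9 0 0 0 5;0 -4 -11 0 0 0 6;0 -4 -11 0 0 0 6;0 -4 -11 0 0 0 6"}}

```text
t: 23.45
ee_pos: [0.4502, 0.3012, 0.1915]
ee_rot: [-0.061, 3.141, 0.0]
contact_force: [-0.4, -0.5, -0.6]
grip_width: 0.0589
gripper_force: 0.0
```

```bash
python3 go.py .4515 .1111 .12 1.655; python3 - <<'E'
from h import *
np.set_printoptions(precision=4,suppress=True)
im,s=snap('side','d14');c=cam('side')
for A,r,ct in blobs(im,(0,0,120),(180,70,255),40,(150,165,240,245)): print(A,r,onz(c,cv2.boxPoints(r),.014)[:,:2].tolist(),onz(c,[r[0]],.07))
im,s=snap('wrist','w14');c=cam('wrist',s);print(s['ee_pos'])
for A,r,ct in blobs(im,(0,0,130),(180,60,255),200,(0,60,420,300)): print(A,r,onz(c,cv2.boxPoints(r),.014)[:,:2].tolist(),'74:',onz(c,cv2.boxPoints(r),.074)[:,:2].tolist())
E
```

```text
shift cm [  0.61 -19.     7.14] turn [ 0.     0.    -0.045] grip 0.05894363868959847 0.0
277.0 ((192.50003051757812, 222.00001525878906), (6.5484619140625, 51.41754913330078), 75.96376037597656) [[0.3644274989135099, 0.11020520153127422], [0.5389359859382761, 0.1259716856317945], [0.5308370121447656, 0.0866739536150245], [0.3602601677846207, 0.07300702937442027]] [[0.4236 0.0149 0.07  ]]
153.5 ((179.58558654785156, 173.98489379882812), (6.314200401306152, 35.68391799926758), 79.99201965332031) [[0.4324244705947684, 0.4672591131488666], [0.575082768795069, 0.4727585427197447], [0.5631970796675627, 0.41955184709284343], [0.4242919190644024, 0.4156828100691434]] [[0.4714 0.337  0.07  ]]
138.0 ((232.0, 225.0), (14.0, 14.0), 90.0) [[0.5536452014995042, 0.08428638111690967], [0.5969971825891323, 0.06805013753672218], [0.5668919805086292, -0.00853095047412622], [0.5255525345277906, 0.007064761140442188]] [[ 0.53   -0.0428  0.07  ]]
66.5 ((213.5, 169.0), (8.0, 9.0), 90.0) [[0.6291257882226465, 0.4798557926843112], [0.6631301931012138, 0.4675746471177298], [0.6397617978203176, 0.4007165376950
[... 749 characters left out ...]
4150710593, 0.13129659559123877], [0.5384036833432928, 0.10793545723840012]] 74: [[0.3689921137407854, 0.1344240861302879], [0.366103495352683, 0.15124882853030186], [0.5029722626170706, 0.16244776787599727], [0.5075440043174257, 0.1434449222461757]]
1076.5 ((50.556182861328125, 258.08990478515625), (37.41792678833008, 40.91592025756836), 57.9946174621582) [[0.5569986187809773, 0.005617910818828453], [0.5236268453545725, 0.0598825837846694], [0.56645397270194, 0.0793192381949939], [0.602795452783843, 0.02430084868840049]] 74: [[0.5226698377542146, 0.06021590701297905], [0.49552395773598784, 0.1043568725750158], [0.530361185162957, 0.1201673924966491], [0.559922738436825, 0.0754133250019823]]
```

>>> {"fn": "step_arm", "kwargs": {"commands": "0.2 -6 1 0 0 -0.045 6;0.4 -12 3 0 0 -0.045 6;0.6 -18 6 0 0 -0.045 6;0.6 -19 7.1 0 0 -0.045 6;0.6 -19 7.1 0 0 -0.045 6;0.6 -19 12 0 0 -0.045 6;0.6 -19 17.1 0 0 -0.045 6;0.6 -19 17.1 0 0 -0.045 6;0.6 -19 17.1 0 0 -0.045 6"}}

```text
t: 24.68
ee_pos: [0.452, 0.1135, 0.0208]
ee_rot: [-0.137, 3.138, 0.002]
contact_force: [0.2, -0.1, 0.9]
grip_width: 0.0598
gripper_force: 0.0
```

>>> {"fn": "step_arm", "kwargs": {"commands": "0 0 0 0 0 0 1;0 0 0 0 0 0 1;0 0 0 0 0 0 1;0 0 0 0 0 0 1;0 0 0 0 0 0 1;0 0 0 0 0 0 1;0 0 -5 0 0 0 1;0 0 -10 0 0 0 1;0 0 -13 0 0 0 1;0 0 -13 0 0 0 1;0 0 -13 0 0 0 1"}}

```text
t: 26.05
ee_pos: [0.4512, 0.1105, 0.1497]
ee_rot: [0.132, -3.138, 0.001]
contact_force: [0.2, -0.0, -1.3]
grip_width: 0.0137
gripper_force: 30.0
```

```bash
python3 go.py .4517 .2896 .15 1.609
```

```text
shift cm [-1.56 17.85 -0.04] turn [-0.    -0.001  0.046] grip 0.013747211577507358 29.999787211418152
```

>>> {"fn": "step_arm", "kwargs": {"commands": "-0.5 6 0 0 0 0.046 1;-1 12 0 0 0 0.046 1;-1.5 17 0 0 0 0.046 1;-1.5 17.85 0 0 0 0.046 1;-1.5 17.85 0 0 0 0.046 1;-1.5 17.85 0 0 0 0.046 1;-1.5 17.85 0 0 0 0.046 1"}}

```text
t: 26.92
ee_pos: [0.4521, 0.2884, 0.1504]
ee_rot: [0.057, -3.141, 0.001]
contact_force: [0.6, 0.8, -1.9]
grip_width: 0.0137
gripper_force: 30.0
```

```bash
python3 go.py .4517 .2896 .0815 1.609
```

```text
shift cm [0.03 0.13 6.89] turn [-0.001 -0.    -0.002] grip 0.013713195159012476 29.999683499336243
```

>>> {"fn": "step_arm", "kwargs": {"commands": "0 0.1 3 0 0 0 1;0 0.1 5 0 0 0 1;0 0.1 6.3 0 0 0 1;0 0.1 6.9 0 0 0 1;0 0.1 6.9 0 0 0 1;0 0.1 6.9 0 0 0 1;0 0.1 6.9 0 0 0 2.6;0 0.1 6.9 0 0 0 2.6;0 0.1 6.9 0 0 0 2.6;0 0.1 6.9 0 0 0 2.6;0 0.1 2.5 0 0 0 2.6;0 0.1 -3 0 0 0 5;0 0.1 -8 0 0 0 6;0 0.1 -12 0 0 0 8;0 0.1 -15 0 0 0 8;0 0.1 -15 0 0 0 8;0 0.1 -15 0 0 0 8"}}

```text
t: 29.05
ee_pos: [0.4514, 0.2907, 0.2998]
ee_rot: [0.06, -3.14, 0.001]
contact_force: [-0.2, -0.5, 0.0]
grip_width: 0.0793
gripper_force: 0.0
```

```bash
python3 - <<'E'
from h import *
np.set_printoptions(precision=4,suppress=True)
im,s=snap('wrist','w15');c=cam('wrist',s);print(s['ee_pos'],s['q'])
print(proj(c,[[.4507,.3142,.074]]))
cv2.imwrite('pics/c15.png',im[60:384,60:440,::-1])
E
```

```text
[0.4514 0.2907 0.2998] [-0.1963  0.2659 -0.5708  1.6972  0.1516  1.2238  0.8059]
[[274.1468 171.6114]]
```

View pics/c15.png

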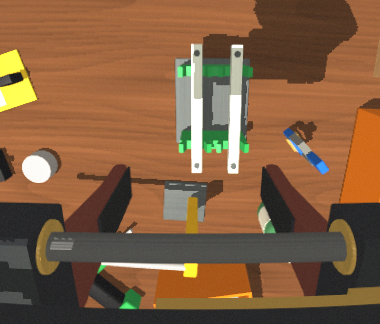

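```bash
python3 go.py .44 .0 .26 .41; python3 - <<'E'
from h import *
np.set_printoptions(precision=4,suppress=True)
p=np.load('pics/s2.npy'); c=cam('wrist',dict(ee_pos=p[:3],ee_rot=p[3:]))
P=np.array([[65,105],[350,68],[430,510],[145,432]])/4.8+[110,165]
print(onz(c,P,.012))
L=np.array([[155,277],[292,262],[178,325],[168,245],[290,232]])/4.8+[110,165]
print(onz(c,L,.029))
E
```

```text
shift cm [  2.23 -28.99   3.97] turn [-2.000e-03 -1.000e-03  1.199e+00] grip 0.07991510744193848 0.0
[[ 0.3919 -0.231   0.012 ]
 [ 0.4989 -0.2172  0.012 ]
 [ 0.518  -0.3977  0.012 ]
 [ 0.4066 -0.3643  0.012 ]]
[[ 0.4255 -0.2918  0.029 ]
 [ 0.477  -0.2856  0.029 ]
 [ 0.432  -0.3108  0.029 ]
 [ 0.4317 -0.2792  0.029 ]
 [ 0.4772 -0.274   0.029 ]]
```

>>> {"fn": "step_arm", "kwargs": {"commands": "0.5 -5 0 0 0 0.17 8;0.8 -10 0 0 0 0.34 8;1.2 -15 0 0 0 0.51 8;1.6 -20 1 0 0 0.68 8;2 -25 2 0 0 0.85 8;2.2 -29 4 0 0 1.02 8;2.2 -29 4 0 0 1.2 8;2.2 -29 4 0 0 1.2 8;2.2 -29 4 0 0 1.2 8;2.2 -29 4 0 0 1.2 8"}}

```text
t: 30.35
ee_pos: [0.4408, 0.0009, 0.2606]
ee_rot: [-1.72, -2.629, -0.0]
contact_force: [0.4, 0.3, -0.8]
grip_width: 0.0799
gripper_force: 0.0
```

```bash
python3 - <<'E'
from h import *
np.set_printoptions(precision=4,suppress=True)
im,s=snap('wrist','w16');c=cam('wrist',s);print(s['ee_pos'],s['ee_rot'])
hsv=cv2.cvtColor(im,cv2.COLOR_RGB2HSV)
for n,lo,hi,z in(('Y',(22,120,110),(36,255,255),.004),('W',(0,0,130),(180,70,255),.004),('K',(0,0,0),(180,255,55),.036)):
    for A,r,ct in blobs(im,lo,hi,60,(120,60,420,300)):
        print(n,A,np.round(r[0],1),np.round(r[1],1),round(r[2],1),onz(c,cv2.boxPoints(r),z)[:,:2].round(4).tolist(),'ctr',onz(c,[r[0]],z)[0][:2])
E
```

```text
[0.4408 0.0009 0.2606] [-1.7195 -2.6292 -0.    ]
Y 4557.5 [245.3 181.1] [58.8 82.5] 5.4 [[0.4134, -0.0964], [0.3799, 0.0186], [0.4557, 0.0436], [0.4957, -0.0699]] ctr [ 0.4354 -0.0238]
W 1796.5 [244.  197.4] [45.8 41.6] 5.0 [[0.4213, -0.0872], [0.4032, -0.0277], [0.4641, -0.0073], [0.4849, -0.0661]] ctr [ 0.4431 -0.0465]
W 912.5 [350.8 178.7] [33.2 35.4] 45.0 [[0.5396, 0.0244], [0.5553, 0.0701], [0.6024, 0.0544], [0.5873, 0.0071]] ctr [0.5708 0.0393]
K 1316.5 [329.4 252.9] [86.  39.8] 78.5 [[0.5205, -0.0288], [0.5637, 0.0023], [0.6509, -0.1036], [0.6034, -0.1385]] ctr [ 0.5822 -0.0643]
K 1050.5 [177.4 261.7] [21.9 71.6] 26.6 [[0.3701, -0.222], [0.3802, -0.106], [0.4099, -0.1088], [0.4022, -0.2261]] ctr [ 0.3908 -0.1631]
K 557.0 [403.5 281. ] [36. 31.] 90.0 [[0.6688, -0.0452], [0.7122, -0.0274], [0.7477, -0.0798], [0.7018, -0.098]] ctr [ 0.7069 -0.062 ]
```

```bash
python3 - <<'E'
from h import *
np.set_printoptions(precision=4,suppress=True)
s=status.observe();c=cam('wrist',s);im=np.load('pics/wrist.npy')
q=proj(c,[[.4233,.0139,.036],[.4233,.0139,.004]]);print(q)
hsv=cv2.cvtColor(im,cv2.COLOR_RGB2HSV);u,v=q[0].astype(int)
for A,r,ct in blobs(im,(0,0,0),(180,140,90),15,(u-30,v-30,u+30,v+30)):
    print(A,r,onz(c,cv2.boxPoints(r),.036)[:,:2].tolist(),onz(c,[r[0]],.036))
m=hsv[v-24:v+20:2,u-20:u+20:2]
print('\n'.join(''.join('#' if p[2]<95 and p[1]<170 else 'y' if 20<p[0]<38 and p[1]>100 else '.' for p in r) for r in m))
E
```

```text
[[247.2464 156.8061]
 [247.8958 153.1699]]
19.5 ((247.5, 150.5), (9.0, 9.0), 90.0) [[0.41304506754815046, 0.02433506783447538], [0.42340820207160196, 0.028844378628499104], [0.4279128729149094, 0.018417832246958574], [0.4174673460810747, 0.013871155140761933]] [[0.4205 0.0214 0.036 ]]
....................
....................
....................
y.......####........
yyyyyyyyyyyy........
yyyyyyyyyyyyyyyyyyyy
yyyyyyyyyyyyyyyyyyyy
yyyyyyyyy####yyyyyyy
yyyyyyyy#####yyyyyyy
yyyyyyyy#....yyyyyyy
yyyyyyyy#....yyyyyyy
yyyyyyyy#....yyyyyyy
yyyyyyyy#....yyyyyyy
yyyyyyyy.....yyyyyyy
yyyyyyyy.....yyyyyyy
yyyyyyyy....#yyyyyyy
yyyyyyyy....#yyyyyyy
yyyyyyyyyyyyyyyyyyyy
yyyyyyyyyyyyyyyyyyyy
yyyyyyyyyyyyyyyyyyyy
yyyyyyyyyyyyyyyyyyyy
yyyyyyyyyyyyyyyyyyyy
```

```bash
python3 go.py .4233 .0139 .08 .313;python3 go.py .4233 .0139 .024 .313
```

```text
shift cm [ 1.9  -1.08 18.06] turn [ 0.    -0.     0.099] grip 0.07997118227885615 0.0
shift cm [ 1.9  -1.08 23.66] turn [ 0.    -0.     0.099] grip 0.07997118227885615 0.0
```

>>> {"fn": "step_arm", "kwargs": {"commands": "1 -0.5 6 0 0 0.1 5;1.9 -1.1 12 0 0 0.1 5;1.9 -1.1 18 0 0 0.1 5;1.9 -1.1 18 0 0 0.1 5;1.9 -1.1 18 0 0 0.1 5;1.9 -1.1 18 0 0 0.1 5"}}

```text
t: 31.15
ee_pos: [0.425, 0.0135, 0.083]
ee_rot: [1.851, 2.534, 0.004]
contact_force: [0.1, -0.6, -0.6]
grip_width: 0.0499
gripper_force: 0.0
```

```bash
python3 go.py .4233 .0139 .024 .313; python3 - <<'E'
from h import *
np.set_printoptions(precision=4,suppress=True)
im,s=snap('wrist','w17');c=cam('wrist',s);print(s['ee_pos'])
q=proj(c,[[.4233,.0139,.036]]);print(q);u,v=q[0].astype(int)
hsv=cv2.cvtColor(im,cv2.COLOR_RGB2HSV)
m=hsv[v-50:v+50:4,u-60:u+60:3];print(v-50,u-60)
print('\n'.join(''.join('#' if p[2]<95 and p[1]<170 else 'y' if 20<p[0]<38 and p[1]>100 else '.' for p in r) for r in m))
E
```

```text
shift cm [ 0.09 -0.18  5.9 ] turn [ 0.004  0.001 -0.004] grip 0.04989118535452519 0.0
[0.425  0.0135 0.083 ]
[[253.3474 222.0238]]
172 193
####.###..................###########..#
######################################.#
#######################.################
#########.#..#.#########.#######...#....
####yyyyyyyyyyyyyyyyyyyyyyyyyyyyyyyyy...
.#.#yyyyyyyyyyyyyyyyyyyyyyyyyyyyyyyyy...
....yyyyyyyyyyyyyy#####yyyyyyyyyyyyyy...
....yyyyyyyyyyyyyy#####yyyyyyyyyyyyyy...
....yyyyyyyyyyyyyy######yyyyyyyyyyyyy...
....yyyyyyyyyyyyy#######yyyyyyyyyyyyy...
....yyyyyyyyyyyyy#####.#yyyyyyyyyyyyy...
....yyyyyyyyyyyyyy#....#yyyyyyyyyyyyy...
....yyyyyyyyyyyyyy#....#yyyyyyyyyyyyy...
.....yyyyyyyyyyyyy##...#yyyyyyyyyyyyy.#.
..####yyyyyyyyyyyy###..#yyyyyyyyyyyy.###
.######yyyyyyyyyyy######yyyyyyyyyyyy####
.######yyyyyyyyyyy#####yyyyyyyyyyyy#####
#######yyyyyyyyyyyyyyyyyyyyyyyyyyyy#####
########yyyyyyyyyyyyyyyyyyyyyyyyyyy#####
########.........................yy#####
########.........................yy#####
########.........................yy#####
#######y.........................yy#####
#######y.........................yyy####
#######y.........................yyy####
```

>>> {"fn": "step_arm", "kwargs": {"commands": "0 -0.1 3 0 0 0 5;0 -0.1 5.7 0 0 0 5;0 -0.1 5.8 0 0 0 5;0 -0.1 5.8 0 0 0 5;0 -0.1 5.8 0 0 0 1;0 -0.1 5.8 0 0 0 1;0 -0.1 5.8 0 0 0 1;0 -0.1 5.8 0 0 0 1;0 -0.1 5.8 0 0 0 1;0 -0.1 5.8 0 0 0 1", "squeeze": 45}}

```text
t: 32.45
ee_pos: [0.4224, 0.0132, 0.0228]
ee_rot: [1.853, 2.537, 0.0]
contact_force: [0.1, 0.2, 4.1]
grip_width: 0.0135
gripper_force: 44.9
```

```bash
python3 - <<'E'
from h import *
s=status.observe();print(s['ee_pos'],s['contact_force'],R.from_rotvec(s['ee_rot']).as_matrix().round(3))
E
python3 go.py .4325 -.109 .065 .112
```

```text
[0.42240679 0.01316988 0.02281191] [0.12022435 0.2234413  4.05663252] [[-0.304  0.953  0.   ]
 [ 0.953  0.304  0.   ]
 [-0.     0.    -1.   ]]
shift cm [-11.95  -2.75  -4.22] turn [0.    0.    0.197] grip 0.013536383245989348 44.92686867713928
```

>>> {"fn": "step_arm", "kwargs": {"commands": "0 0 -2 0 0 0 1;0 0 -4.2 0 0 0 1;-4 -1 -4.2 0 0 0.1 1;-8 -2 -4.2 0 0 0.2 1;-12 -2.8 -4.2 0 0 0.2 1;-12 -2.8 -4.2 0 0 0.2 1;-12 -2.8 -4.2 0 0 0.2 1;-12 -2.8 -4.2 0 0 0.2 1"}}

```text
t: 33.45
ee_pos: [0.4318, -0.1085, 0.0645]
ee_rot: [-2.095, -2.341, -0.0]
contact_force: [0.6, 0.8, -0.7]
grip_width: 0.0135
gripper_force: 44.9
```

```bash
python3 go.py .4325 -.109 .0375 .112; python3 - <<'E'
from h import *
np.set_printoptions(precision=4,suppress=True)
im,s=snap('side','d18');c=cam('side');print(s['ee_pos'],s['contact_force'])
for A,r,ct in blobs(im,(0,0,125),(180,60,255),40,(140,150,230,200)): print('bar',A,r,onz(c,[r[0]],.07))
print(proj(c,[[.4498,.3392,.074],[.4517,.2892,.074]]))
for A,r,ct in blobs(im,(22,120,110),(36,255,255),60,(150,200,330,330)): print('card',A,cv2.boxPoints(r).tolist(),onz(c,cv2.boxPoints(r),.046)[:,:2].tolist())
print(proj(c,[[.4549-.1118*y+.9937*x,-.3086+.9937*y+.1118*x,.012] for x,y in((-.055,.085),(.055,.085),(.055,-.095),(-.055,-.095))]))
for A,r,ct in blobs(im,(0,0,80),(180,50,255),200,(190,270,300,345)): print('bed',A,cv2.approxPolyDP(ct.reshape(-1,1,2),4,True).reshape(-1,2).tolist())
E
```

```text
shift cm [-0.06  0.07  2.7 ] turn [-0.    -0.001 -0.001] grip 0.013541313285207952 44.915698170661926
[ 0.4318 -0.1085  0.0645] [ 0.5584  0.7871 -0.6528]
bar 410.0 ((171.47337341308594, 179.17221069335938), (12.930700302124023, 41.973785400390625), 78.2317123413086) [[0.434  0.3079 0.07  ]]
[[173.5279 173.6722]
 [177.7019 179.6919]]
card 544.5 [[196.75341796875, 256.34246826171875], [227.10958862304688, 244.95892333984375], [235.53424072265625, 267.4246826171875], [205.17807006835938, 278.8082275390625]] [[0.39392924579420846, -0.12333398913160698], [0.4922980042213759, -0.10249461175120955], [0.47772422175756474, -0.20848101266424413], [0.3860272015703014, -0.2243476228227892]]
card 127.0 [[292.82354736328125, 224.70590209960938], [295.176513671875, 215.29412841796875], [312.35296630859375, 219.5882568359375], [310.0, 229.00003051757812]] [[0.7217477824255394, -0.07402151743114382], [0.7542843693525844, -0.027143950631707492], [0.7939787613028563, -0.0694128352486385], [0.7606132378385548, -0.1143678254483711]]
[[207.8403 289.7769]
 [244.2153 277.429 ]
 [278.8622 319.2547]
 [239.5544 334.8704]]
bed 2089.0 [[243, 280], [209, 291], [239, 337], [277, 321]]
```

>>> {"fn": "step_arm", "kwargs": {"commands": "0 0.1 1.4 0 0 0 1;0 0.1 2.75 0 0 0 1;0 0.1 2.75 0 0 0 1;0 0.1 2.75 0 0 0 1;-2 0.1 2.75 0 0 0 1;-4 0.1 2.75 0 0 0 1;-6 0.1 2.75 0 0 0 1;-6.5 0.1 2.75 0 0 0 1;-6.5 0.1 2.75 0 0 0 1;-6.5 0.1 2.75 0 0 0 1"}}

```text
t: 34.75
ee_pos: [0.44, -0.1733, 0.0372]
ee_rot: [-2.096, -2.34, -0.0]
contact_force: [0.7, -0.2, -0.8]
grip_width: 0.014
gripper_force: 44.9
```

```bash
python3 go.py .4496 -.261 .0365 .112; python3 - <<'E'
from h import *
np.set_printoptions(precision=4,suppress=True)
im,s=snap('scene','s19');c=cam('scene');print(s['ee_pos'],s['contact_force'])
for A,r,ct in blobs(im,(5,150,130),(20,255,255),10,(100,170,180,215)): print('or',A,cv2.boundingRect(ct.reshape(-1,1,2)),r[0])
for A,r,ct in blobs(im,(22,120,110),(36,255,255),20,(110,150,260,230)): print('card',A,cv2.boundingRect(ct.reshape(-1,1,2)),cv2.approxPolyDP(ct.reshape(-1,1,2),3,True).reshape(-1,2).tolist())
p=s['ee_pos'];y=np.array([-.1118,.9937]);x=np.array([.9937,.1118])
print(proj(c,[np.r_[p[:2]-.102*y+k*.04*x,p[2]-.0188] for k in(-1,1)]+[np.r_[p[:2]+.018*y+k*.04*x,p[2]-.0188] for k in(-1,1)]))
E
```

```text
shift cm [-8.82 -0.01  0.07] turn [ 0.    -0.    -0.002] grip 0.013981248208815505 44.915780425071716
[ 0.44   -0.1733  0.0372] [ 0.7117 -0.2346 -0.8308]
or 201.0 (138, 182, 21, 20) (147.69654846191406, 191.3413848876953)
or 67.5 (122, 194, 8, 12) (125.5, 199.5)
card 23.5 (182, 198, 8, 5) [[182, 198], [183, 202], [189, 201]]
[[156.8728 189.6629]
 [157.2699 206.4985]
 [192.8168 184.0761]
 [195.0225 200.4276]]
```

>>> {"fn": "step_arm", "kwargs": {"commands": "-1.5 0 0.1 0 0 0 1;-3 0 0.1 0 0 0 1;-4.5 0 0.1 0 0 0 1;-6 0 0.1 0 0 0 1;-7.5 0 0.1 0 0 0 1;-8.6 0 0.1 0 0 0 1;-8.6 0 0.1 0 0 0 1;-8.6 0 0.1 0 0 0 1"}}

```text
t: 35.8
ee_pos: [0.4494, -0.2599, 0.0362]
ee_rot: [2.097, 2.339, -0.0]
contact_force: [0.2, -1.8, -2.9]
grip_width: 0.0135
gripper_force: 45.0
```

```bash
python3 - <<'E'
from h import *
np.set_printoptions(precision=4,suppress=True)
im,s=snap('side','d20');c=cam('side');p=s['ee_pos'];print(p,s['contact_force'],s['torque'])
y=np.array([-.1118,.9937]);x=np.array([.9937,.1118])
d=p[:2]-[.4549,-.3086];print('holder xy',d@x,d@y)
cols={'or':((5,150,130),(20,255,255)),'Y':((22,120,110),(36,255,255))}
for n,(lo,hi) in cols.items():
    for A,r,ct in blobs(im,lo,hi,10,(190,265,285,345)): print(n,A,cv2.boundingRect(ct.reshape(-1,1,2)),cv2.approxPolyDP(ct.reshape(-1,1,2),2,True).reshape(-1,2).tolist())
def H(a,b,z): return np.r_[np.array([.4549,-.3086])+a*x+b*y,z]
print(proj(c,[H(-.04,.065,.016),H(.04,.065,.016),H(.04,-.055,.016),H(-.04,-.055,.016)]),'lip',proj(c,[H(-.025,.021,.029),H(.025,.021,.029)]))
E
```

```text
[ 0.4494 -0.2599  0.0362] [ 0.2004 -1.8148 -2.948 ] [-0.0729  0.0116  0.0156]
holder xy 2.1030690047605052e-05 0.049035783737796095
or 213.5 (227, 287, 26, 20) [[240, 287], [235, 292], [227, 292], [229, 299], [236, 306], [240, 301], [252, 297]]
or 129.5 (241, 305, 22, 13) [[262, 311], [258, 305], [241, 311], [245, 317]]
Y 51.0 (222, 295, 16, 23) [[222, 297], [237, 317], [227, 303], [227, 295]]
[[216.1742 291.3441]
 [242.8871 282.1576]
 [265.4598 309.886 ]
 [237.3326 320.6206]] lip [[228.7982 295.8383]
 [245.8913 289.8059]]
```

>>> {"fn": "step_arm", "kwargs": {"commands": "0 0 0.1 0 0 0 1;0 0 0.1 0 0 0 1;0 0 0.1 0 0 0 3.5;0 0 0.1 0 0 0 3.5;0 0 0.1 0 0 0 3.5;0 0 0.1 0 0 0 3.5;0 0 -2 0 0 0 3.5;0 0 -5 0 0 0 3.5;3 0 -10 0 0 0 6;10 0 -15 0 0 0 8;15 0 -20 0 0 0 8;15 0 -20 0 0 0 8;15 0 -20 0 0 0 8;15 0 -20 0 0 0 8"}}

```text
t: 37.6
ee_pos: [0.4327, -0.1115, 0.2354]
ee_rot: [-2.098, -2.338, 0.001]
contact_force: [-0.2, 0.1, -0.3]
grip_width: 0.08
gripper_force: 0.0
```

```bash
python3 - <<'E'
from h import *
np.set_printoptions(precision=4,suppress=True)
y=np.array([-.1118,.9937]);x=np.array([.9937,.1118])
def H(a,b,z): return np.r_[np.array([.4549,-.3086])+a*x+b*y,z]
im,s=snap('wrist','w21');c=cam('wrist',s);print(s['ee_pos'])
def hol(P): d=P[:,:2]-[.4549,-.3086]; return np.c_[d@x,d@y].round(4).tolist()
print('pred grip',proj(c,[H(0,.047,.048)]))
for n,lo,hi,z in(('Y',(22,120,90),(36,255,255),.016),('or',(5,150,130),(20,255,255),.03)):
    for A,r,ct in blobs(im,lo,hi,40,(60,130,250,384)): print(n,A,np.round(r[0]),hol(onz(c,cv2.boxPoints(r),z)))
im2,s=snap('side','d21');c=cam('side')
for n,lo,hi in(('or',(5,150,130),(20,255,255)),('Y',(22,120,110),(36,255,255)),('K',(0,0,0),(180,140,60))):
    for A,r,ct in blobs(im2,lo,hi,10,(190,255,285,345)): print(n,A,cv2.boundingRect(ct.reshape(-1,1,2)),cv2.approxPolyDP(ct.reshape(-1,1,2),2,True).reshape(-1,2).tolist())
print(proj(c,[H(-.04,.067,.016),H(.04,.067,.016),H(.04,-.053,.016),H(-.04,-.053,.016),H(0,.049,.048),H(0,.049,.016)]))
for A,r,ct in blobs(im2,(0,0,125),(180,60,255),40,(140,150,230,200)): print('bar',A,r,onz(c,[r[0]],.07))
E
```

```text
[ 0.4327 -0.1115  0.2354]
pred grip [[256.3898 290.2012]]
Y 599.5 [238. 278.] [[-0.0396, 0.0695], [-0.0102, 0.0694], [-0.0108, 0.0203], [-0.0413, 0.0203]]
Y 49.5 [244. 350.] [[-0.0277, -0.0798], [-0.012, -0.0798], [-0.0121, -0.0899], [-0.0279, -0.09]]
or 24199.0 [155. 211.] [[-0.2379, 0.2558], [-0.0079, 0.252], [-0.0103, 0.0317], [-0.2853, 0.0268]]
or 3219.0 [197. 346.] [[-0.1782, -0.1102], [-0.1645, -0.0228], [-0.0098, -0.0242], [-0.0121, -0.1105]]
or 516.5 [107. 306.] [[-0.2502, -0.0432], [-0.2197, 0.0526], [-0.1874, 0.048], [-0.215, -0.0477]]
or 333.5 (227, 290, 36, 28) [[227, 300], [237, 306], [245, 317], [262, 312], [258, 304], [247, 310], [240, 310], [238, 303], [252, 297], [245, 290], [230, 293]]
or 22.5 (276, 255, 5, 9) [[277, 255], [276, 263], [279, 263]]
Y 107.0 (218, 289, 20, 29) [[219, 291], [218, 294], [237, 317], [227, 304], [227, 290]]
Y 46.0 (238, 283, 15, 13) [[238, 284], [238, 291], [246, 289], [252, 295], [242, 283]]
[[215.8475 290.8923]
 [242.5379 281.7287]
 [265.0554 309.3891]
 [236.9528 320.0949]
 [232.5205 280.791 ]
 [232.4505 290.245 ]]
bar 260.0 ((164.9759979248047, 180.3679962158203), (12.521982192993164, 28.979446411132812), 79.69515228271484) [[0.4104 0.3069 0.07  ]]
bar 40.5 ((214.0, 168.0), (6.0, 10.0), 90.0) [[0.6036 0.3407 0.07  ]]
```

```bash
python3 - <<'E'
from h import *
im,s=snap('scene','s22');c=cam('scene');old=cv2.imread('pics/s8.png')[:,:,::-1].copy()
for n,i in(('t15',old),('now',im)):
    print(n,'blue',[(b[0],np.round(b[1][0],1)) for b in blobs(i,(105,120,90),(125,255,255),10,(160,165,200,240))],'or',[(b[0],np.round(b[1][0],1)) for b in blobs(i,(5,150,120),(20,255,255),10,(145,175,170,240))])
for A,r,ct in blobs(im,(0,0,140),(180,60,255),15,(280,150,370,215)): print(A,cv2.boxPoints(r).round(1).tolist())
y=np.array([-.038,1]);x=np.array([1,.038]);o=np.array([.4507,.3142])
for t in(.025,-.025): print(proj(c,[np.r_[o+k*.085*x+t*y,.074] for k in(-1,1)]).round(1).tolist())
E
```

```text
t15 blue [(67.5, array([175.2, 187.5])), (34.0, array([183.5, 224.5]))] or [(143.0, array([151.5, 191. ])), (45.5, array([164.1, 228.3]))]
now blue [(66.5, array([175.2, 187.5])), (33.0, array([183.6, 224.7]))] or [(149.5, array([151.5, 191. ])), (46.5, array([164.1, 228.3]))]
298.5 [[278.20001220703125, 189.60000610351562], [323.8999938964844, 154.60000610351562], [349.0, 187.3000030517578], [303.20001220703125, 222.3000030517578]]
149.5 [[333.6000061035156, 156.3000030517578], [339.0, 153.39999389648438], [357.3999938964844, 188.6999969482422], [352.0, 191.60000610351562]]
[[336.7, 154.0], [353.6, 187.3]]
[[322.5, 155.4], [338.1, 189.1]]
```

```bash
python3 -c "
from rig import env
print(env.close_job())"
```

```text
the job is handed in; nothing more can be done
None
```

I handed the job in with both kits (orange and blue) on the build rail, both bars in the rest and the card under the arm, about 4 mm short of the back stop; no verdict came back, and I viewed 16 pictures, two over the limit of 14.

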